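# Top up the bowl feeder with a scoop

### The arm

A 6-joint arm with a two-finger parallel gripper is mounted at the origin on the work surface. World frame = base frame: x ahead of the robot, y to its left, z up, the work surface at z = 0. Lengths are in m, angles in rad, forces in N, time in s.
With the tool pointing down it reaches from about 0.15 to 0.775 m from the base axis. Payload 6.1 kg.
Tool frame: the origin (TCP) lies between the finger pads; the fingertips stand 22 mm ahead of it and the grasp point (between the pads) lies 3 mm ahead of it; z points along the fingers, y is the direction in which the jaws open and shut (so a half turn about z gives the same grasp; the last joint's range is limited). The gripper opens to 85 mm and grips with 20 to 120 N. Pads are 22 mm wide; open, the fingers measure 114 mm over their backs; the gripper's body (76 mm by 85 mm) begins 54 mm behind the grasp point. The pads swing forward as they close: fully open they stand 13 mm farther back than shut.
Start: joints at [1.249, 0.126, -0.04, 1.405, 0, 1.571], TCP at [0.166, 0.498, 0.253] pointing down, gripper open.
Joint ranges: [-2.72, 2.72], [-0.95, 1.95], [-1.27, 1.35], [-1.78, 2.02], [-1.46, 1.47], [-3.14, 3.14]. Speed limits (rad/s): [2.39, 2.39, 3.01, 3.14, 3.14, 3.14].

### API

Orientations are given as a unit quaternion [w, x, y, z].
In Python, from cell import observe, imaging, ctrl gives the robot as it stands.
- The arm moves only by the tool apply_moves, never from a script. Its argument "plan" is a list of rows, each an object of numbers: "x", "y", "z": the shift along the tool's x, y, z in mm; "rx", "ry", "rz": the turn, a rotation vector about the tool's x, y, z in degrees. In form: [{"x": .., "y": .., "z": .., "rx": .., "ry": .., "rz": ..}, ...]. A call has 1 to 10 rows; each row is the pose to reach, as a shift and turn from the pose measured when the call began, along the tool's axes at that moment; what a row does not reach only later rows make up. A row lasts 1/10 s, in which the tool goes at most 50 mm and 8.59 degrees, less where a joint would pass 70% of its speed; a pose out of reach is approached as far as the arm can. A call with a gripper value outside its range is refused whole. "grip" is the closure, from -1 (fully open) to 1 (shut), set as the call begins (left out, the last holds). The fingers move at their own pace and stop on an object; "force" is the grip in N (left out, the last holds). Time passes only in rows, so rows that repeat a pose let the fingers close. It gives the time, the measured TCP pose, the force and the opening at its end, in the units of the state.
- observe(): the state, without advancing time (a new reading comes with each control period).
- imaging.get_image(name): name is "scene" or "top" or "wrist"; returns a dict with "pixels" (384x512x3 uint8, blue, green, red), "K" (3x3 intrinsics, pixels), "rvec" (rotation vector, rad) and "tvec" (3), from world to camera coordinates, as OpenCV has them; the wrist camera has in their place "tool_from_camera" (4x4, takes a point from camera to tool coordinates, whose origin is the TCP and whose axes are the flange's). Camera axes: x right, y down, z forward; pixel columns grow to the right and rows downward; lengths in m; the calibration is good to about 2 mm. A picture is of the moment at which its call begins: read the wrist's pose just before it. There is no depth.
- ctrl.close_job(): hands the job in, once; it reports no verdict.
The state is a dict: "clock": time; "q": joint angles; "qd": joint speeds; "joint_torque": joint torques, N m; "position": TCP position; "orientation": TCP orientation; "wrist_force": force on the tool from outside, world axes, zero at the start; "ft_torque": the same for the moment, N m; "finger_gap": finger opening in m.
Only numpy, scipy, OpenCV 4.12 (cv2) and the standard library are available. Lean on these libraries where they do the work, as an engineer would, in place of code of your own. Each camera call takes 0.05 s, during which the arm holds its last target. There are 200 camera calls.

### The job

Empty the stock bin into the bowl feeder: with the scoop, bring all eight ferrite cores over into the feeder's bowl, in one load or more, with none spilled. Ferrite chips easily, so do not handle the cores with the gripper, do not ram the scoop into the bin, and tip the cores out close over the bowl. Then lay the scoop back on its grey mat, open side up, let go of it, and leave the solder reel, tip cleaner and flux bottle where they stand.

Things in the scene. Friction and masses are not known exactly. Their poses are not given: they have to be found in the camera images.
- scoop: Loose aluminium hand scoop, 0.12 kg. Pan 90 mm long (x), 94 wide (y); floor 2.2 mm thick, tapering to 0.9 at the lip; back and side walls 32 mm high, the sides sloping down to 4 mm over the front 39 mm; open front and top; straight black handle at the back. Origin: centre of the pan's underside; +x to the open lip (at x = +45 mm), z up out of the pan. It stands level on its flat pan at the start.
- scoop_grip (a point): Grip point in the scoop's handle: x = -95, z = +62 mm in the scoop's frame (same axes). The handle is a bar 16 mm wide (y), 20 mm thick, 115 mm long, from x = -44, z = 22 mm rising backwards at 38 degrees; its flat sides face +y and -y, so it is gripped across y, with the gripper pitched as one likes. Pushed hard at the lip, the scoop can turn a little in the grip.
- scoop_lip (a point): Middle of the scoop's lower front edge, 45 mm ahead of the scoop's origin, at the underside.
- mat: Fixed grey tool mat 250 mm (x) by 130 mm (y), 3 mm thick, on which the scoop lies at the start. Origin: centre of its underside, z up.
- bin: Fixed grey plastic stock bin, 270 mm long (x), 114 wide (y); walls and floor 4 mm. Origin: centre of its underside, on the bench. End wall (+x) and sides 60 mm high; front wall (-x) 30 mm high, the sides slope down to it over the front 60 mm. The front 130 mm of its floor is bare at the start; the cores lie in the rest.
- bin_wall (a point): Foot of the bin's end wall, inside: middle of the corner between the floor (4 mm above the bench) and the end wall; axes as the bin's, +x points into the wall.
- feeder: Fixed vibratory bowl feeder (not running): grey drive with an open round steel bowl on top. Origin: centre of its foot on the bench. Bowl 184 mm across outside at the rim, 176 inside; rim 125 mm above the bench, flat floor at 80 mm with a 5 mm high, 20 mm wide bolt head in the middle. An outlet chute sticks out 45 mm from the bowl's side, no higher than the rim.
- feeder_in (a point): Centre of the feeder bowl's inner floor, 80 mm above the bench.
- feeder_rim (a point): Centre of the feeder bowl's mouth, 125 mm above the bench.
- core0: Ferrite drum core (one of eight alike): dark grey spool-shaped cylinder, 16 mm across its flanges and 18 mm long, about 13 g; smooth and fairly slippery (friction about 0.25), rims bevelled; it can roll. Origin: its centre; x is its axis. Lies in the bin at the start.
- core1: Ferrite drum core (one of eight alike): dark grey spool-shaped cylinder, 16 mm across its flanges and 18 mm long, about 13 g; smooth and fairly slippery (friction about 0.25), rims bevelled; it can roll. Origin: its centre; x is its axis. Lies in the bin at the start.
- core2: Ferrite drum core (one of eight alike): dark grey spool-shaped cylinder, 16 mm across its flanges and 18 mm long, about 13 g; smooth and fairly slippery (friction about 0.25), rims bevelled; it can roll. Origin: its centre; x is its axis. Lies in the bin at the start.
- core3: Ferrite drum core (one of eight alike): dark grey spool-shaped cylinder, 16 mm across its flanges and 18 mm long, about 13 g; smooth and fairly slippery (friction about 0.25), rims bevelled; it can roll. Origin: its centre; x is its axis. Lies in the bin at the start.
- core4: Ferrite drum core (one of eight alike): dark grey spool-shaped cylinder, 16 mm across its flanges and 18 mm long, about 13 g; smooth and fairly slippery (friction about 0.25), rims bevelled; it can roll. Origin: its centre; x is its axis. Lies in the bin at the start.
- core5: Ferrite drum core (one of eight alike): dark grey spool-shaped cylinder, 16 mm across its flanges and 18 mm long, about 13 g; smooth and fairly slippery (friction about 0.25), rims bevelled; it can roll. Origin: its centre; x is its axis. Lies in the bin at the start.
- core6: Ferrite drum core (one of eight alike): dark grey spool-shaped cylinder, 16 mm across its flanges and 18 mm long, about 13 g; smooth and fairly slippery (friction about 0.25), rims bevelled; it can roll. Origin: its centre; x is its axis. Lies in the bin at the start.
- core7: Ferrite drum core (one of eight alike): dark grey spool-shaped cylinder, 16 mm across its flanges and 18 mm long, about 13 g; smooth and fairly slippery (friction about 0.25), rims bevelled; it can roll. Origin: its centre; x is its axis. Lies in the bin at the start.
- reel: Bystander: solder wire reel standing on its flange, 62 mm across, 40 mm high, 0.35 kg. Origin: centre of its underside.
- cleaner: Bystander: black soldering-tip cleaner box with brass wool, 70 x 70 x 62 mm, 0.5 kg. Origin: centre of its underside.
- flux: Bystander: white flux bottle, 42 mm across, 110 mm tall, 0.13 kg. Origin: centre of its underside.
There are look-alikes about, which are no part of the job. What is meant by the scoop is not green, and is the smaller of those in its own colour.

How it is judged:
On the way:
1. the scoop, with cores lying in it, is lifted out of the bin (at least one core within 65 mm of the pan's centre and more than 85 mm above the bench) (((distance between core0 and scoop below 0.065 m and height (world z) of core0 above 0.085 m) or (distance between core1 and scoop below 0.065 m and height (world z) of core1 above 0.085 m) or (distance between core2 and scoop below 0.065 m and height (world z) of core2 above 0.085 m) or (distance between core3 and scoop below 0.065 m and height (world z) of core3 above 0.085 m) or (distance between core4 and scoop below 0.065 m and height (world z) of core4 above 0.085 m) or (distance between core5 and scoop below 0.065 m and height (world z) of core5 above 0.085 m) or (distance between core6 and scoop below 0.065 m and height (world z) of core6 above 0.085 m) or (distance between core7 and scoop below 0.065 m and height (world z) of core7 above 0.085 m))), for 0.2 s.
At the end, for the whole second after the job is handed in: All eight cores lie in the feeder bowl (within 88 mm of its axis, under 45 mm above its floor); the scoop lies on the grey mat, its pan centre over the mat, open side up within 0.15 rad, let go; all at rest (horizontal distance between each of core0, core1, core2, core3, core4, core5, core6, core7 and feeder_in below 0.088 m and height (world z) of core0 between 0.08 and 0.125 m and height (world z) of core1 between 0.08 and 0.125 m and height (world z) of core2 between 0.08 and 0.125 m and height (world z) of core3 between 0.08 and 0.125 m and height (world z) of core4 between 0.08 and 0.125 m and height (world z) of core5 between 0.08 and 0.125 m and height (world z) of core6 between 0.08 and 0.125 m and height (world z) of core7 between 0.08 and 0.125 m and linear speed of each of core0, core1, core2, core3, core4, core5, core6, core7 below 0.05 m/s and x of scoop in the frame of mat between -0.115 and 0.115 m and y of scoop in the frame of mat between -0.06 and 0.06 m and z of scoop in the frame of mat below 0.015 m and angle between scoop's own z axis and vertical below 0.15 rad and linear speed of scoop below 0.03 m/s); the robot touches nothing.
It fails at once if the gripper's fingers touch a core (more than 1 N) (contact force between the fingers and core0 above 1 N or contact force between the fingers and core1 above 1 N or contact force between the fingers and core2 above 1 N or contact force between the fingers and core3 above 1 N or contact force between the fingers and core4 above 1 N or contact force between the fingers and core5 above 1 N or contact force between the fingers and core6 above 1 N or contact force between the fingers and core7 above 1 N).
It fails at once if the scoop is rammed into the bin (more than 80 N) (contact force between scoop and bin above 80 N).
It fails at once if a core is thrown or dropped from a height (it moves faster than 2 m/s, a free fall of about 20 cm) (linear speed of any of core0, core1, core2, core3, core4, core5, core6, core7 above 2 m/s).
It fails at once if a bystander (reel, cleaner, flux bottle) is moved by more than 25 mm or tipped by more than 0.3 rad (distance of any of reel, cleaner, flux from where it was at the start of the episode above 0.025 m or angle between any of reel, cleaner, flux's own z axis and vertical above 0.3 rad).
It also fails if it takes over 72 s, if anything falls off the work surface, if the arm or the gripper's body presses on something with over 40 N, if the wrist force passes 120 N, or if a joint passes its speed limit or range.

## Working session

There is one attempt and no reset: what is moved stays moved. The work goes in short steps, Python scripts to look and compute and a tool call to move; the robot and the scene stay as the last step left them, time stands still between calls to the robot, and variables do not carry over. Pictures are saved under pics/ and viewed, about 8 in all and at most 12, crops included, and the job is handed in when it is done.

Besides the shell and the picture viewer there is one more tool, called after "Request:" as name(argument=value, ...) on one line, values as JSON. apply_moves: Moves the arm, as the interface text tells. Its arguments: {"type":"object","properties":{"plan":{"type":"array"},"grip":{"type":"number"},"force":{"type":"number"}},"required":["plan"]}

```bash
ls; mkdir -p pics; python3 - <<'E'
from cell import observe, imaging, ctrl
import cv2,pickle
s=observe();print(s)
d={}
for n in ("scene","top"):
    d[n]=imaging.get_image(n); print(n,d[n]["K"],d[n]["rvec"],d[n]["tvec"])
pickle.dump(d,open("d0.pkl","wb"))
cv2.imwrite("pics/top0.png",cv2.resize(d["top"]["pixels"],(800,600),interpolation=cv2.INTER_CUBIC))
cv2.imwrite("pics/scene0.png",cv2.resize(d["scene"]["pixels"],(800,600),interpolation=cv2.INTER_CUBIC))
E
```

```text
pics
{'clock': 0.0, 'q': array([ 1.24900675e+00,  1.26370326e-01, -4.06480490e-02,  1.40538472e+00,
       -1.13653424e-05,  1.57078581e+00]), 'qd': array([ 0.00168258,  0.00026276,  0.00066233, -0.00321086,  0.00018263,
        0.00078939]), 'joint_torque': array([-1.82732975e-05, -4.35914862e+01,  3.52923918e+01,  1.74063211e-02,
       -3.28895089e-05, -4.86410570e-06]), 'position': array([0.16592036, 0.49768652, 0.25251518]), 'orientation': array([-1.23097885e-04,  1.60196255e-01,  9.87084857e-01, -7.93915381e-04]), 'wrist_force': array([ 0.1428086 , -0.03156903,  0.42984646]), 'ft_torque': array([-0.04372376,  0.00893319,  0.00202638]), 'finger_gap': 0.08528203053579798}
scene [[391.62651898   0.         257.69864438]
 [  0.         391.62651898 195.96604132]
 [  0.           0.           1.        ]] [ 2.05904273  1.54292627 -0.51161178] [-0.21714659 -0.34177223  1.29477294]
top [[476.44101033   0.         248.88260557]
 [  0.         476.44101033 198.09228713]
 [  0.           0.           1.        ]] [ 2.17481232 -2.20692838  0.10523597] [0.04970442 0.53299521 1.14681796]
```

View pics/top0.png

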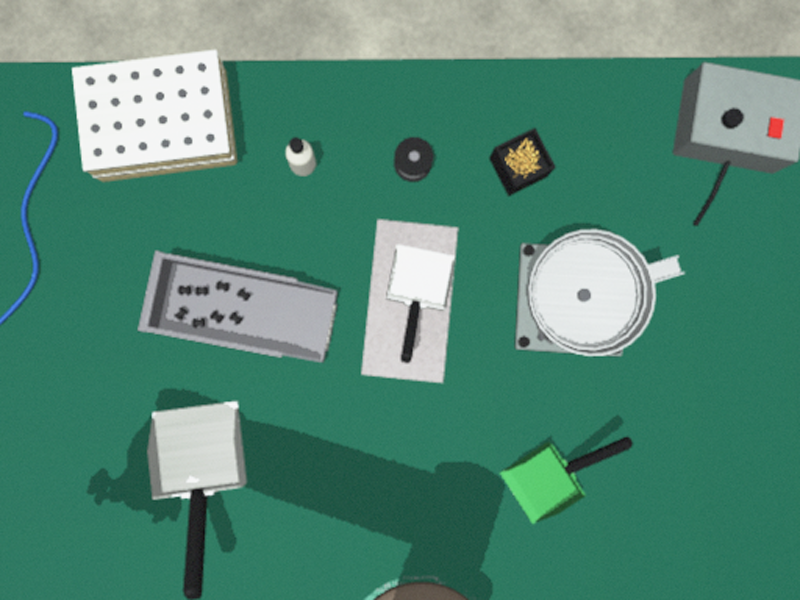

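View pics/scene0.png

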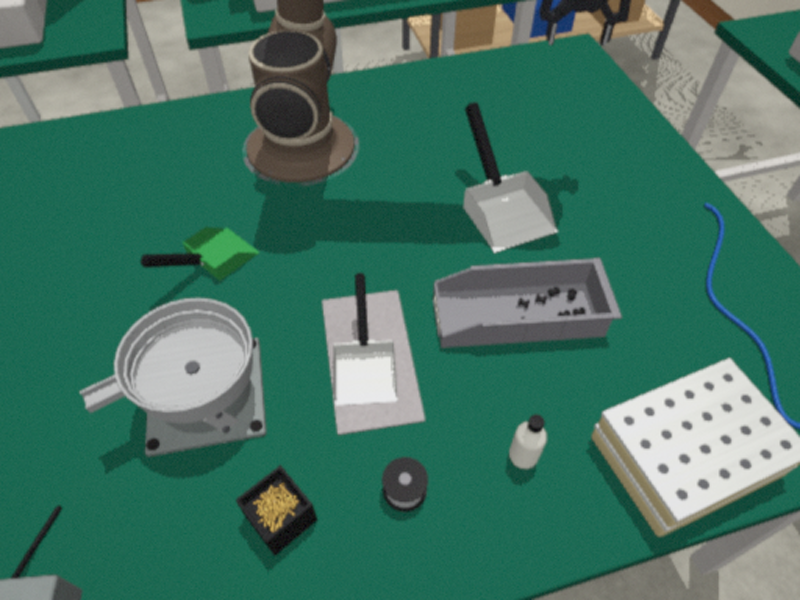

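The top image (800x600 scale) shows three scoop candidates: the small aluminium one on the mat at (420,275), a larger aluminium look-alike at (197,450), and a green one at (545,480). By the description I choose the smaller aluminium one on the mat. The bin is at (240,305) with its end wall to the left, and the feeder is at (590,292).

```bash
cat > h.py <<'E'
import numpy as np,cv2,pickle
from scipy.spatial.transform import Rotation as R
def cam(im):
    Rm=cv2.Rodrigues(np.array(im["rvec"],float))[0]; return Rm,np.array(im["tvec"],float).ravel(),np.array(im["K"])
def ray(im,px,z):   # full-res pixel -> world on plane z
    Rm,t,K=cam(im); px=np.atleast_2d(px).astype(float)
    d=(Rm.T@np.linalg.inv(K)@np.c_[px,np.ones(len(px))].T).T; c=-Rm.T@t
    z=np.broadcast_to(z,len(px)); return c+d*((z-c[2])/d[:,2])[:,None]
def proj(im,P):
    return cv2.projectPoints(np.atleast_2d(P).astype(float),np.array(im["rvec"],float),np.array(im["tvec"],float),im["K"],None)[0][:,0]
def tool(s): 
    q=s["orientation"]; return np.array(s["position"]),R.from_quat([q[1],q[2],q[3],q[0]])
def delta(s,p,Rt):  # target TCP -> mm & rotvec deg in tool axes
    p0,R0=tool(s); return np.round(R0.inv().apply(np.array(p)-p0)*1e3,1),np.round(np.degrees((R0.inv()*Rt).as_rotvec()),1)
def wristcam(im,s):  # world->camera rvec,tvec
    T=np.array(im["tool_from_camera"]); p,Rt=tool(s); W=np.eye(4);W[:3,:3]=Rt.as_matrix();W[:3,3]=p
    C=np.linalg.inv(W@T); im=dict(im); im["rvec"]=cv2.Rodrigues(C[:3,:3])[0];im["tvec"]=C[:3,3]; return im
E
python3 - <<'E'
from h import *
d=pickle.load(open("d0.pkl","rb"));t=d["top"]
f=lambda p,z:print(np.round(ray(t,(np.array(p)+.5)/1.5625-.5,z),4).tolist())
print("mat");f([(377,219),(459,227),(443,383),(361,375)],.003)
print("lip");f([(395,247),(453,250)],.01)
print("back rim");f([(388,297),(447,307)],.035)
print("handle end/start");f([(407,357),(415,303)],[.1,.035])
print("bin");f([(156,251),(139,330),(337,290),(325,361)],[.06,.06,.03,.03])
print("feeder");f([(590,292),(527,292),(653,292),(590,230),(590,356)],.125)
a=t["pixels"][125:260,85:225];b=t["pixels"][130:255,225:320]
a=cv2.resize(a,None,fx=3.3,fy=3.3,interpolation=cv2.INTER_CUBIC);b=cv2.resize(b,(313,a.shape[0]),interpolation=cv2.INTER_CUBIC)
print(a.shape,b.shape); cv2.imwrite("pics/crop0.png",np.hstack([a,b]))
E
```

```text
mat
[[0.6815, 0.0588, 0.003], [0.6669, -0.0728, 0.003], [0.4178, -0.0418, 0.003], [0.4324, 0.0876, 0.003]]
lip
[[0.6346, 0.0309, 0.01], [0.6286, -0.0615, 0.01]]
back rim
[[0.5524, 0.0437, 0.035], [0.5356, -0.0476, 0.035]]
handle end/start
[[0.4583, 0.0186, 0.1], [0.5425, 0.002, 0.035]]
bin
[[0.6248, 0.3945, 0.06], [0.5054, 0.4188, 0.06], [0.5649, 0.1227, 0.03], [0.455, 0.1423, 0.03]]
feeder
[[0.5472, -0.2449, 0.125], [0.5484, -0.1541, 0.125], [0.5459, -0.336, 0.125], [0.6372, -0.2482, 0.125], [0.4555, -0.2416, 0.125]]
(446, 462, 3) (446, 313, 3)
```

View pics/crop0.png

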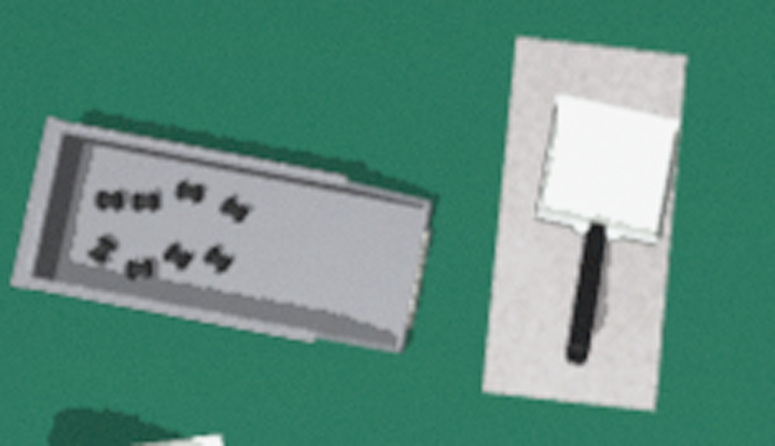

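Crop confirms the choice: the small aluminium scoop on the mat, lip up-image from (556,95) to (678,120), handle end at (577,355). The eight cores lie in the wall half of the bin. Next: fit its pose, go above the handle and look with the wrist camera.

```bash
python3 - <<'E'
from h import *
from cell import observe
from scipy.optimize import least_squares
d=pickle.load(open("d0.pkl","rb"));t=d["top"];sc=d["scene"]
def fit(P,obs,x0):
    def w(v,P): c,s=np.cos(v[2]),np.sin(v[2]); return np.c_[v[0]+c*P[:,0]-s*P[:,1],v[1]+s*P[:,0]+c*P[:,1],P[:,2]]
    def f(v): return np.concatenate([(proj(im,w(v,P[i]))-px).ravel() for im,i,px in obs])
    r=least_squares(f,x0,loss="soft_l1"); print(np.round(r.x[:2],4),np.degrees(r.x[2]).round(2),np.round(r.fun,1)); return r.x
P=np.array([[.045,.047,.007],[.045,-.047,.007],[-.045,.047,.035],[-.045,-.047,.035],[-.134,0,.103]])
o=[(t,[0,1,2,3,4],np.array([[253.5,156.6],[290.6,163.6],[247.8,191.1],[284.2,197.8],[260.5,227.5]]))]
fit(P,o,[.59,0,-.2])
B=np.array([[.135,.057,.06],[.135,-.057,.06],[-.135,.057,.03],[-.135,-.057,.03]])
# image: end wall left; bin +x ~ world +y, so bin +y ~ world -x (image bottom)
ta=np.array([(11,285),(50,117),(402,350),(433,200)])/3.3+[85,125]
s1=np.array([(600,260),(619,318),(434,283),(440,347)])/1.5625
fit(B,[(t,[0,1,2,3],ta)],[.54,.27,1.37])
fit(B,[(t,[0,1,2,3],ta),(sc,[0,1],s1[:2])],[.54,.27,1.37])
s=observe()
yaw=np.radians(-10.5); a=np.radians(25)
# tool axes: z=(sin a fwd, -cos a), y = scoop +y
def tr(yaw,a):
    z=np.array([np.sin(a)*np.cos(yaw),np.sin(a)*np.sin(yaw),-np.cos(a)]);y=np.array([-np.sin(yaw),np.cos(yaw),0]);return R.from_matrix(np.c_[np.cross(y,z),y,z])
print(delta(s,[.43,.02,.25],tr(yaw,a)))
E
```

```text
[ 0.5856 -0.0086] -11.65 [ 0.1 -0.3 -0.  -0.2 -0.8 -0.6  0.9  0.  -0.1  2.6]
[0.5362 0.2695] 78.84 [ 2.9 -0.8  1.   2.8 -1.4  0.2 -2.1 -0.6]
[0.5395 0.273 ] 77.43 [ 1.2 -3.7  0.4  0.1 -3.7  0.1 -3.2 -0.5 -0.7 -0.1 -0.7 -2.1]
(array([-401.6, -369.7,    3.1]), array([ -1.8, -25. ,  -7.8]))
```

Request:
apply_moves(plan=[{"x": -30,"y": -27,"ry": -2},{"x": -70,"y": -64,"ry": -5},{"x": -110,"y": -100,"ry": -8,"rz": -2},{"x": -150,"y": -138,"ry": -11,"rz": -3},{"x": -190,"y": -175,"ry": -14,"rz": -4},{"x": -225,"y": -207,"ry": -16,"rz": -5},{"x": -260,"y": -240,"ry": -18,"rz": -6},{"x": -300,"y": -276,"ry": -20,"rz": -6},{"x": -335,"y": -308,"ry": -22,"rz": -7},{"x": -365,"y": -336,"ry": -25,"rz": -8}], grip=-1)

```text
validation failed for argument at $.pl...
```

```bash
python3 - <<'E'
from h import *
from cell import observe,imaging
s=observe();w=imaging.get_image("wrist");w=wristcam(w,s);pickle.dump((s,w),open("w1.pkl","wb"))
print(s["position"],s["q"],s["orientation"])
im=w["pixels"].copy()
v=[.5856,-.0086,np.radians(-11.65)];c,sn=np.cos(v[2]),np.sin(v[2])
for P in [[.045,.047,.007],[.045,-.047,.007],[-.045,.047,.035],[-.045,-.047,.035],[-.134,0,.103],[-.095,0,.065]]:
    q=proj(w,[v[0]+c*P[0]-sn*P[1],v[1]+sn*P[0]+c*P[1],P[2]])[0];print(q.round(1))
    cv2.circle(im,(int(q[0]),int(q[1])),2,(0,0,255),-1)
cv2.imwrite("pics/w1.png",im)
E
```

```text
[0.165932   0.49771477 0.25259326] [ 1.24899345e+00  1.26324580e-01 -4.05299511e-02  1.40541761e+00
  6.45039077e-06  1.57079721e+00] [-1.21402267e-04  1.60208458e-01  9.87082927e-01 -7.27861450e-04]
[ 93.1 494.2]
[ 41.8 498.4]
[ 68.6 478.4]
[ 12.  483.2]
[-17.1 496.5]
[ 15.2 482. ]
```

View pics/w1.png

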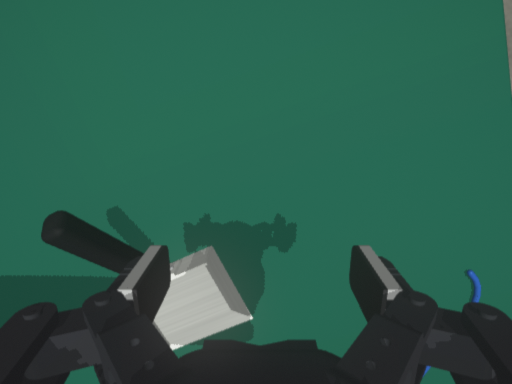

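The move was refused, most likely because rows need all six fields. The picture is therefore still from the start pose and shows the large look-alike below, at about (200,300). I'll resend complete rows.

Request:
apply_moves(plan=[{"x": -30,"y": -27,"z": 0,"rx": 0,"ry": -2,"rz": 0},{"x": -70,"y": -64,"z": 0,"rx": 0,"ry": -5,"rz": -1},{"x": -110,"y": -100,"z": 0,"rx": 0,"ry": -8,"rz": -2},{"x": -150,"y": -138,"z": 0,"rx": 0,"ry": -11,"rz": -3},{"x": -190,"y": -175,"z": 0,"rx": 0,"ry": -14,"rz": -4},{"x": -225,"y": -207,"z": 0,"rx": 0,"ry": -16,"rz": -5},{"x": -260,"y": -240,"z": 0,"rx": 0,"ry": -18,"rz": -6},{"x": -300,"y": -276,"z": 0,"rx": 0,"ry": -20,"rz": -6},{"x": -335,"y": -308,"z": 0,"rx": 0,"ry": -22,"rz": -7},{"x": -365,"y": -336,"z": 0,"rx": -2,"ry": -25,"rz": -8}], grip=-1)

```text
clock: 1.15
position: [0.404, 0.0674, 0.2533]
orientation: [0.217, 0.086, 0.972, -0.018]
wrist_force: [1.5, 0.2, -0.6]
finger_gap: 0.0855
```

```bash
python3 - <<'E'
from h import *
from cell import observe,imaging
s=observe();w=imaging.get_image("wrist");w=wristcam(w,s);pickle.dump((s,w),open("w1.pkl","wb"))
print(s["position"],s["q"].round(3),s["qd"].round(3))
im=w["pixels"].copy()
v=[.5856,-.0086,np.radians(-11.65)];c,sn=np.cos(v[2]),np.sin(v[2])
for P in [[.045,.047,.007],[.045,-.047,.007],[-.045,.047,.035],[-.045,-.047,.035],[-.134,0,.103],[-.095,0,.065]]:
    q=proj(w,[v[0]+c*P[0]-sn*P[1],v[1]+sn*P[0]+c*P[1],P[2]])[0];print(q.round(1))
    cv2.circle(im,(int(q[0]),int(q[1])),2,(0,0,255),-1)
cv2.imwrite("pics/w2.png",im)
E
```

```text
[0.40397833 0.06735584 0.25330029] [ 0.293 -0.413 -0.572  1.014 -0.192  0.431] [-1.648 -0.506 -0.53  -1.063  0.6   -1.825]
[260.9 222.7]
[200.4 221.8]
[263.1 192. ]
[190.3 190.8]
[217.  169.5]
[222.7 176.1]
```

View pics/w2.png

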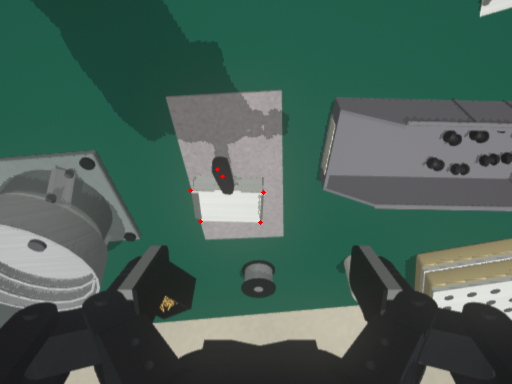

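The overlay lies on the scoop: lip (201,222)–(261,222), handle from (217,160) to (228,190). The fit holds, so I compute the grasp.

```bash
cat >> h.py <<'E'
def tr(yaw,a):  # tool axes in degrees: yaw of scoop, a = forward lean of tool z
    yaw,a=np.radians([yaw,a])
    z=np.array([np.sin(a)*np.cos(yaw),np.sin(a)*np.sin(yaw),-np.cos(a)]);y=np.array([-np.sin(yaw),np.cos(yaw),0]);return R.from_matrix(np.c_[np.cross(y,z),y,z])
E
python3 - <<'E'
from h import *
from cell import observe
s=observe();Rt=tr(-11.65,25);g=np.array([.4926,.0106,.065])
for b in(.09,.003): print(delta(s,g-b*Rt.as_matrix()[:,2],Rt))
E
```

```text
(array([ -4.9, -30. , 120.7]), array([0.3, 0.5, 0.7]))
(array([ -4.1, -30.4, 207.7]), array([0.3, 0.5, 0.7]))
```

Request:
apply_moves(plan=[{"x": -3,"y": -20,"z": 30,"rx": 0,"ry": 0,"rz": 1},{"x": -5,"y": -30,"z": 70,"rx": 0,"ry": 0,"rz": 1},{"x": -5,"y": -30,"z": 105,"rx": 0,"ry": 0,"rz": 1},{"x": -5,"y": -30,"z": 120,"rx": 0,"ry": 0,"rz": 1},{"x": -5,"y": -30,"z": 120,"rx": 0,"ry": 0,"rz": 1},{"x": -5,"y": -30,"z": 120,"rx": 0,"ry": 0,"rz": 1}])

```text
clock: 1.8
position: [0.4549, 0.0183, 0.1474]
orientation: [0.22, 0.101, 0.97, -0.019]
wrist_force: [0.2, -0.1, 0.9]
finger_gap: 0.0853
```

```bash
python3 - <<'E'
from h import *
from cell import observe,imaging
s=observe();w=wristcam(imaging.get_image("wrist"),s);im=w["pixels"].copy()
print(s["position"],s["q"].round(3),s["qd"].round(3))
v=[.5856,-.0086,np.radians(-11.65)];c,sn=np.cos(v[2]),np.sin(v[2])
for P in [[.045,.047,.007],[.045,-.047,.007],[-.045,.047,.035],[-.045,-.047,.035],[-.134,0,.103],[-.095,0,.065]]:
    q=proj(w,[v[0]+c*P[0]-sn*P[1],v[1]+sn*P[0]+c*P[1],P[2]])[0]; cv2.circle(im,(int(q[0]),int(q[1])),2,(0,0,255),-1)
cv2.imwrite("pics/w3.png",im)
Rt=tr(-11.65,25);g=np.array([.4926,.0106,.065])
for b in(.09,.003): print(delta(s,g-b*Rt.as_matrix()[:,2],Rt))
E
```

```text
[0.45491714 0.01829555 0.14740724] [ 0.119 -0.309 -0.75   0.704 -0.132  0.299] [ 0.008 -0.018  0.024  0.001  0.001  0.002]
(array([-0. ,  0.1,  0.9]), array([ 0.3,  0.5, -0.3]))
(array([ 0.7, -0.4, 87.9]), array([ 0.3,  0.5, -0.3]))
```

View pics/w3.png

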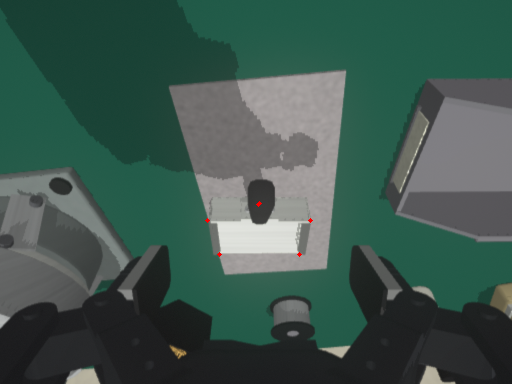

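Handle at (261,200) and lip at (219–301,253) match the prediction within about 2 px. I advance and grip.

Request:
apply_moves(plan=[{"x": 0,"y": 0,"z": 25,"rx": 0,"ry": 0.5,"rz": 0},{"x": 0.5,"y": 0,"z": 50,"rx": 0,"ry": 0.5,"rz": 0},{"x": 1,"y": 0,"z": 72,"rx": 0,"ry": 0.5,"rz": 0},{"x": 1,"y": 0,"z": 83,"rx": 0,"ry": 0.5,"rz": 0},{"x": 1,"y": 0,"z": 88,"rx": 0,"ry": 0.5,"rz": 0},{"x": 1,"y": 0,"z": 88,"rx": 0,"ry": 0.5,"rz": 0}])

```text
clock: 2.45
position: [0.492, 0.0117, 0.0689]
orientation: [0.216, 0.101, 0.971, -0.019]
wrist_force: [0.2, -0.2, 0.4]
finger_gap: 0.0856
```

Request:
apply_moves(plan=[{"x": 0,"y": 0,"z": 0,"rx": 0,"ry": 0,"rz": 0},{"x": 0,"y": 0,"z": 0,"rx": 0,"ry": 0,"rz": 0},{"x": 0,"y": 0,"z": 0,"rx": 0,"ry": 0,"rz": 0},{"x": 0,"y": 0,"z": 0,"rx": 0,"ry": 0,"rz": 0},{"x": 0,"y": 0,"z": 0,"rx": 0,"ry": 0,"rz": 0},{"x": 0,"y": 0,"z": 0,"rx": 0,"ry": 0,"rz": 0},{"x": 0,"y": 0,"z": 0,"rx": 0,"ry": 0,"rz": 0}], grip=1, force=110)

```text
clock: 3.15
position: [0.4921, 0.0115, 0.0695]
orientation: [0.217, 0.101, 0.971, -0.019]
wrist_force: [-3.1, -0.2, 5.3]
finger_gap: 0.0144
```

```bash
python3 - <<'E'
from h import *
from cell import observe
s=observe();print(s["position"],s["q"].round(3),s["wrist_force"],s["finger_gap"])
Rt=tr(-11.65,25);print(delta(s,[.4926,.0106,.065]-.003*Rt.as_matrix()[:,2],Rt))
E
```

```text
[0.49206711 0.01146137 0.06947361] [ 0.088 -0.162 -0.827  0.482 -0.117  0.271] [-3.09996903 -0.23505203  5.31204845] 0.014438629921499458
(array([ 1.3, -0.8,  1.3]), array([ 0.3,  0.1, -0.3]))
```

```bash
cat >> h.py <<'E'
def T(p,Rm):
    M=np.eye(4);M[:3,:3]=Rm.as_matrix() if hasattr(Rm,"as_matrix") else Rm;M[:3,3]=p;return M
def scoopT(p,yaw,pitch=0,at=(0,0,0)):
    """scoop pose with scoop-frame point `at` put at p; pitch>0 = lip up (deg)"""
    Rm=R.from_euler("ZYX",[yaw,-pitch,0],degrees=True); return T(np.array(p)-Rm.apply(at),Rm)
def st(): return np.load("T_ts.npy")
def tgt(s,M):      # scoop target -> tool delta
    W=M@np.linalg.inv(st()); return delta(s,W[:3,3],R.from_matrix(W[:3,:3]))
def rows(s,Ms):
    for M in Ms:
        a,b=tgt(s,M);print(*a.round(0 if np.abs(a).max()>60 else 1),"|",*b)
def scoopnow(s):
    M=T(*tool(s))@st(); e=R.from_matrix(M[:3,:3]).as_euler("ZYX",degrees=True); return M[:3,3].round(4),(M@[.045,0,0,1])[:3].round(4),e.round(2)
E
python3 - <<'E'
from h import *
from cell import observe
s=observe();p,Rt=tool(s)
y=Rt.as_matrix()[:,1];yaw=np.degrees(np.arctan2(-y[0],y[1]));print("yaw",yaw,y)
M=scoopT([.5856,-.0076,.003],yaw); np.save("T_ts.npy",np.linalg.inv(T(p,Rt))@M); print(scoopnow(s))
d=pickle.load(open("d0.pkl","rb"));t=d["top"];im=t["pixels"]
# cores
g=cv2.cvtColor(im,cv2.COLOR_BGR2GRAY)[165:220,105:170]
n,l,stt,c=cv2.connectedComponentsWithStats((g<75).astype(np.uint8))
b=np.array([.538,.271]);ya=np.radians(78.3);e=np.array([[np.cos(ya),np.sin(ya)],[-np.sin(ya),np.cos(ya)]])
for i in range(1,n):
    if stt[i,4]>6: w=ray(t,c[i]+[105,165],.012)[0]; print(stt[i,4],c[i].round(1),w.round(3),(e@(w[:2]-b)).round(3))
g=[.492,.0115];g2=[.507,.119]
G=np.array([-.095,0,.062]); x0=(M@[*G,1])[:3]
print("A");rows(s,[scoopT(x0+[0,0,h],yaw,0,G) for h in(.03,.07,.11)])
x1=np.array([.507,.119,.165]); A=x0+[0,0,.11]
print("B");rows(s,[scoopT(A+(x1-A)*k/12,yaw+(78.3-yaw)*k/12,0,G) for k in range(1,13)])
E
```

```text
yaw -11.811989874605928 [0.20469567 0.97879964 0.00713785]
(array([ 0.5856, -0.0076,  0.003 ]), array([ 0.6296, -0.0168,  0.003 ]), array([-11.81,   0.  ,   0.  ]))
51 [1.  9.2] [0.598 0.393 0.012] [ 0.131 -0.034]
132 [45.9  3. ] [0.612 0.283 0.012] [ 0.026 -0.07 ]
27 [37.1 17.6] [0.576 0.304 0.012] [ 0.04  -0.031]
30 [13.  20.1] [0.571 0.363 0.012] [ 0.097 -0.014]
23 [24.1 20.5] [0.569 0.336 0.012] [ 0.07  -0.018]
26 [50.6 22.9] [0.563 0.271 0.012] [ 0.005 -0.024]
26 [10.8 35.2] [0.534 0.368 0.012] [0.094 0.024]
29 [33.4 37.1] [0.528 0.313 0.012] [0.039 0.018]
27 [45.6 38. ] [0.525 0.283 0.012] [0.009 0.015]
29 [22.  41.2] [0.519 0.341 0.012] [0.065 0.033]
A
-12.7 0.2 -27.2 | 0.0 0.0 -0.0
-30.0 0.0 -63.0 | 0.0 0.0 -0.0
-47.0 1.0 -100.0 | 0.0 0.0 -0.0
B
-46.0 10.0 -99.0 | -3.2 0.1 -6.8
-45.0 19.0 -98.0 | -6.4 0.1 -13.6
-44.0 28.0 -98.0 | -9.6 0.2 -20.4
-43.0 36.0 -97.0 | -12.8 0.2 -27.2
-42.0 46.0 -97.0 | -15.9 0.3 -34.0
-41.0 54.0 -96.0 | -19.1 0.3 -40.8
-40.0 64.0 -96.0 | -22.3 0.4 -47.6
-40.0 72.0 -95.0 | -25.5 0.4 -54.4
-39.0 82.0 -94.0 | -28.7 0.5 -61.2
-38.0 90.0 -94.0 | -31.9 0.5 -68.0
-37.0 100.0 -93.0 | -35.1 0.6 -74.8
-36.0 109.0 -93.0 | -38.3 0.6 -81.6
```

Request:
apply_moves(plan=[{"x": -13,"y": 0,"z": -27,"rx": 0,"ry": 0,"rz": 0},{"x": -30,"y": 0,"z": -63,"rx": 0,"ry": 0,"rz": 0},{"x": -47,"y": 1,"z": -100,"rx": 0,"ry": 0,"rz": 0},{"x": -46,"y": 10,"z": -99,"rx": -3.2,"ry": 0.1,"rz": -6.8},{"x": -45,"y": 19,"z": -98,"rx": -6.4,"ry": 0.1,"rz": -13.6},{"x": -44,"y": 28,"z": -98,"rx": -9.6,"ry": 0.2,"rz": -20.4},{"x": -43,"y": 36,"z": -97,"rx": -12.8,"ry": 0.2,"rz": -27.2},{"x": -42,"y": 46,"z": -97,"rx": -15.9,"ry": 0.3,"rz": -34},{"x": -41,"y": 54,"z": -96,"rx": -19.1,"ry": 0.3,"rz": -40.8},{"x": -40,"y": 64,"z": -96,"rx": -22.3,"ry": 0.4,"rz": -47.6}])

```text
clock: 4.15
position: [0.4999, 0.0743, 0.1733]
orientation: [0.202, -0.341, 0.915, 0.079]
wrist_force: [-0.5, 0.3, -0.8]
finger_gap: 0.0147
```

```bash
python3 - <<'E'
from h import *
from cell import observe
s=observe();print(scoopnow(s),s["q"].round(2),s["finger_gap"])
G=np.array([-.095,0,.062]);x1=np.array([.507,.119,.165]);M=T(*tool(s))@st();x0=(M@[*G,1])[:3];y0=scoopnow(s)[2][0]
rows(s,[scoopT(x0+(x1-x0)*k/5,y0+(78.3-y0)*k/5,0,G) for k in range(1,6)])
E
```

```text
(array([0.5715, 0.1373, 0.1067]), array([0.6055, 0.1668, 0.1066]), array([4.102e+01, 7.000e-02, 1.000e-02])) [-0.01 -0.15 -0.56  0.83  0.29 -0.67] 0.014715765494079817
-5.9 5.7 3.6 | -3.2 -0.0 -6.8
-11.8 11.3 7.3 | -6.3 0.0 -13.5
-17.8 17.0 11.0 | -9.5 0.1 -20.3
-23.7 22.7 14.6 | -12.6 0.1 -27.0
-29.6 28.4 18.3 | -15.8 0.2 -33.8
```

Request:
apply_moves(plan=[{"x": -6,"y": 6,"z": 4,"rx": -3.2,"ry": 0,"rz": -6.8},{"x": -12,"y": 11,"z": 7,"rx": -6.3,"ry": 0,"rz": -13.5},{"x": -18,"y": 17,"z": 11,"rx": -9.5,"ry": 0.1,"rz": -20.3},{"x": -24,"y": 23,"z": 15,"rx": -12.6,"ry": 0.1,"rz": -27},{"x": -30,"y": 28,"z": 18,"rx": -15.8,"ry": 0.2,"rz": -33.8},{"x": -30,"y": 28,"z": 18,"rx": -15.8,"ry": 0.2,"rz": -33.8},{"x": -30,"y": 28,"z": 18,"rx": -15.8,"ry": 0.2,"rz": -33.8}])

```text
clock: 4.85
position: [0.5078, 0.1181, 0.1692]
orientation: [0.166, -0.615, 0.758, 0.14]
wrist_force: [0.2, -0.2, -0.8]
finger_gap: 0.015
```

```bash
python3 - <<'E'
from h import *
from cell import observe,imaging
s=observe();w=wristcam(imaging.get_image("wrist"),s);t=imaging.get_image("top");pickle.dump((s,w,t),open("w4.pkl","wb"))
print(scoopnow(s),s["q"].round(2))
S=T(*tool(s))@st();B=scoopT([.538,.271,0],78.3)
def dr(im,M,P,col):
    for p in P:
        q=proj(im,(M@[*p,1])[:3])[0]; print(q.round(1),end=" ");cv2.circle(im["pixels"],(int(round(q[0])),int(round(q[1]))),1,col,-1)
    print()
SP=[[.045,.047,.004],[.045,-.047,.004],[-.045,.047,.032],[-.045,-.047,.032]]
BP=[[.135,.057,.06],[.135,-.057,.06],[.131,.053,.004],[.131,-.053,.004],[-.135,.057,.03],[-.135,-.057,.03]]
for im in(w,t): dr(im,S,SP,(0,0,255));dr(im,B,BP,(255,0,0))
a=cv2.resize(w["pixels"][60:330,60:460],(800,540),interpolation=cv2.INTER_CUBIC);cv2.imwrite("pics/w4.png",a)
E
```

```text
(array([0.5268, 0.2116, 0.1026]), array([0.5361, 0.2556, 0.1026]), array([7.817e+01, 6.000e-02, 5.000e-02])) [ 0.01  0.05 -0.36  1.06  0.43 -1.33]
[310.6 300.4] [206.4 301.1] [332.  270.2] [184.6 271. ] 
[302.3 324.6] [217.3 325.3] [295.6 285.7] [223.4 286.2] [327.9 140.8] [189.9 141.6] 
[150.7 215.8] [159.3 175.1] [188.6 223.1] [197.1 181.3] 
[ 90.5 209.2] [100.8 162. ] [ 99.6 209.2] [108.7 167.3] [204.5 231. ] [213.6 184.8]
```

View pics/w4.png

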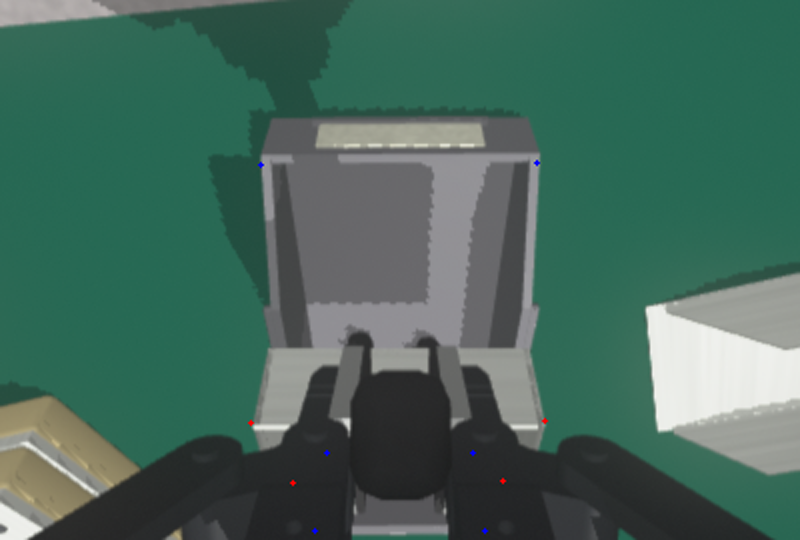

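The scoop's back rim at crop (253–543,427) agrees with the prediction. The bin's front wall corners at (262,155) and (539,153) lie about 4 mm further back than I estimated, but lateral position and yaw match within about 1 mm. I lower the scoop into the bare front half.

```bash
cat >> h.py <<'E'
BIN=np.array([.5375,.271,0]);BY=78.2
def bp(x,y,z): return BIN+R.from_euler("z",BY,degrees=True).apply([x,y,z])
LIP=np.array([.045,0,0])
def st_bin(s):
    M=T(*tool(s))@st();Ri=R.from_euler("z",-BY,degrees=True);e=R.from_matrix(M[:3,:3]).as_euler("ZYX",degrees=True)
    print("lip in bin mm",(Ri.apply((M@[*LIP,1])[:3]-BIN)*1e3).round(1),"yaw",(e[0]-BY).round(2),"pitch",-e[1].round(2),"roll",e[2].round(2),"F",np.round(Ri.apply(s["wrist_force"]),1),"gap",round(s["finger_gap"],4),"t",s["clock"])
E
python3 - <<'E'
from h import *
from cell import observe
s=observe();st_bin(s)
rows(s,[scoopT(bp(-.015,0,z),BY,-3,LIP) for z in (.085,.06,.035,.015,.009)])
E
```

```text
lip in bin mm [-15.5  -1.3 103.1] yaw 0.01 pitch -0.03 roll -0.01 F [-0.3  0.5 -1. ] gap 0.0148 t 4.95
0.9 1.2 11.6 | 0.0 3.0 0.0
11.5 1.0 34.3 | 0.0 3.0 0.0
22.1 0.9 56.9 | 0.0 3.0 0.0
31.0 1.0 75.0 | 0.0 3.0 0.0
33.0 1.0 80.0 | 0.0 3.0 0.0
```

Request:
apply_moves(plan=[{"x": 1,"y": 1,"z": 11.5,"rx": 0,"ry": 1.5,"rz": 0},{"x": 11.5,"y": 1,"z": 34,"rx": 0,"ry": 3,"rz": 0},{"x": 22,"y": 1,"z": 57,"rx": 0,"ry": 3,"rz": 0},{"x": 31,"y": 1,"z": 75,"rx": 0,"ry": 3,"rz": 0},{"x": 33,"y": 1,"z": 80,"rx": 0,"ry": 3,"rz": 0},{"x": 33,"y": 1,"z": 80,"rx": 0,"ry": 3,"rz": 0}])

```text
clock: 5.55
position: [0.5056, 0.1225, 0.0825]
orientation: [0.146, -0.618, 0.762, 0.124]
wrist_force: [0.4, 0.5, -1.1]
finger_gap: 0.0148
```

```bash
python3 - <<'E'
from h import *
from cell import observe
s=observe();st_bin(s)
rows(s,[scoopT(bp(x,0,z),BY,p,LIP) for x,z,p in ((-.015,.006,-3),(-.013,.0045,-2),(-.012,.0035,-1.5),(-.012,.003,-1.5))])
E
```

```text
lip in bin mm [-15.2   1.4   8.5] yaw 0.01 pitch -3.09 roll 0.08 F [ 0.5 -0.3 -1.1] gap 0.0148 t 5.55
0.9 -1.3 2.6 | 0.1 -0.1 -0.0
1.7 -1.4 6.4 | 0.1 -1.1 -0.0
2.2 -1.4 8.6 | 0.1 -1.6 -0.0
2.4 -1.4 9.1 | 0.1 -1.6 -0.0
```

Request:
apply_moves(plan=[{"x": 1,"y": -0.7,"z": 3,"rx": 0,"ry": 0,"rz": 0},{"x": 1.7,"y": -1,"z": 6.4,"rx": 0,"ry": -1.1,"rz": 0},{"x": 2.2,"y": -1,"z": 8.6,"rx": 0,"ry": -1.6,"rz": 0},{"x": 2.4,"y": -1,"z": 9.1,"rx": 0,"ry": -1.6,"rz": 0},{"x": 2.4,"y": -1,"z": 9.1,"rx": 0,"ry": -1.6,"rz": 0}])

```text
clock: 6.05
position: [0.5072, 0.1234, 0.0737]
orientation: [0.157, -0.616, 0.76, 0.132]
wrist_force: [-0.7, -1.3, 1.7]
finger_gap: 0.0148
```

```bash
python3 - <<'E'
from h import *
from cell import observe
s=observe();st_bin(s)
rows(s,[scoopT(bp(x,0,.0035),BY,-1.5,LIP) for x in (0,.01,.02,.03,.04,.05,.06,.07,.08,.085)])
E
```

```text
lip in bin mm [-12.   -0.    3.7] yaw -0.02 pitch -1.44 roll 0.03 F [-1.4  0.5  1.7] gap 0.0148 t 6.05
-11.0 0.0 4.9 | 0.0 0.1 -0.0
-20.2 0.0 8.9 | 0.0 0.1 -0.0
-29.3 0.0 12.9 | 0.0 0.1 -0.0
-38.5 0.0 16.9 | 0.0 0.1 -0.0
-47.6 0.0 21.0 | 0.0 0.1 -0.0
-56.8 0.1 25.0 | 0.0 0.1 -0.0
-66.0 0.0 29.0 | 0.0 0.1 -0.0
-75.0 0.0 33.0 | 0.0 0.1 -0.0
-84.0 0.0 37.0 | 0.0 0.1 -0.0
-89.0 0.0 39.0 | 0.0 0.1 -0.0
```

Light floor contact (~3 N). I push along the floor.

Request:
apply_moves(plan=[{"x": -6,"y": 0,"z": 2.6,"rx": 0,"ry": 0,"rz": 0},{"x": -13,"y": 0,"z": 5.6,"rx": 0,"ry": 0,"rz": 0},{"x": -21,"y": 0,"z": 9.2,"rx": 0,"ry": 0,"rz": 0},{"x": -29.3,"y": 0,"z": 12.9,"rx": 0,"ry": 0,"rz": 0},{"x": -38.5,"y": 0,"z": 16.9,"rx": 0,"ry": 0,"rz": 0},{"x": -47.6,"y": 0,"z": 21,"rx": 0,"ry": 0,"rz": 0},{"x": -56.8,"y": 0,"z": 25,"rx": 0,"ry": 0,"rz": 0},{"x": -66,"y": 0,"z": 29,"rx": 0,"ry": 0,"rz": 0},{"x": -75,"y": 0,"z": 33,"rx": 0,"ry": 0,"rz": 0},{"x": -84,"y": 0,"z": 37,"rx": 0,"ry": 0,"rz": 0}])

```text
clock: 7.05
position: [0.5262, 0.214, 0.0736]
orientation: [0.157, -0.616, 0.76, 0.132]
wrist_force: [-0.4, -3.6, 3.0]
finger_gap: 0.0147
```

```bash
python3 - <<'E'
from h import *
from cell import observe,imaging
s=observe();st_bin(s)
t=imaging.get_image("top");c=imaging.get_image("scene");pickle.dump((s,t,c),open("p5.pkl","wb"))
a=cv2.resize(t["pixels"][150:245,80:220],(700,475),interpolation=cv2.INTER_CUBIC)
b=cv2.resize(c["pixels"][150:235,265:405],(206,125),interpolation=cv2.INTER_CUBIC)
cv2.imwrite("pics/p5.png",cv2.vconcat([a,cv2.resize(b[:, :],(700,425))])[:600] if 0 else a)
rows(s,[scoopT(bp(x,0,.0035),BY,-1.5,LIP) for x in (.08,.09,.1,.105,.11,.115,.12,.124,.128,.132)])
E
```

```text
lip in bin mm [80.6 -0.1  3.6] yaw -0.03 pitch -1.44 roll 0.02 F [-3.6 -0.4  3. ] gap 0.0147 t 7.05
0.5 0.1 -0.2 | 0.0 0.1 -0.0
-8.6 0.1 3.8 | 0.0 0.1 -0.0
-17.8 0.1 7.8 | 0.0 0.1 -0.0
-22.4 0.1 9.8 | 0.0 0.1 -0.0
-27.0 0.1 11.8 | 0.0 0.1 -0.0
-31.5 0.1 13.8 | 0.0 0.1 -0.0
-36.1 0.1 15.8 | 0.0 0.1 -0.0
-39.8 0.1 17.4 | 0.0 0.1 -0.0
-43.4 0.1 19.0 | 0.0 0.1 -0.0
-47.1 0.1 20.7 | 0.0 0.1 -0.0
```

View pics/p5.png

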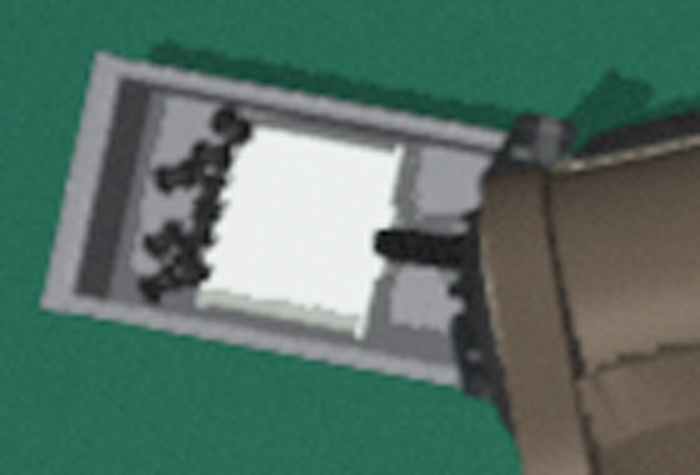

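Cores are being pushed ahead of the lip, at crop (150–245,110–295). The scoop sits centred in the bin. I press on slowly toward the wall, watching the force.

Request:
apply_moves(plan=[{"x": -5,"y": 0,"z": 2.2,"rx": 0,"ry": 0,"rz": 0},{"x": -9,"y": 0,"z": 4,"rx": 0,"ry": 0,"rz": 0},{"x": -13,"y": 0,"z": 5.7,"rx": 0,"ry": 0,"rz": 0},{"x": -17.8,"y": 0,"z": 7.8,"rx": 0,"ry": 0,"rz": 0},{"x": -20.5,"y": 0,"z": 9,"rx": 0,"ry": 0,"rz": 0},{"x": -23,"y": 0,"z": 10,"rx": 0,"ry": 0,"rz": 0}])

```text
clock: 7.75
position: [0.5313, 0.2394, 0.0737]
orientation: [0.157, -0.617, 0.76, 0.133]
wrist_force: [-1.9, -2.4, 1.7]
finger_gap: 0.0148
```

```bash
python3 - <<'E'
from h import *
from cell import observe,imaging
s=observe();st_bin(s)
rows(s,[scoopT(bp(x,0,.0035),BY,-1.5,LIP) for x in (.107,.11,.113,.116,.119,.122,.125,.128,.130)])
E
```

```text
lip in bin mm [106.6   0.3   3.8] yaw 0.07 pitch -1.4 roll 0.02 F [-2.7  1.3  1.7] gap 0.0148 t 7.75
-0.5 -0.1 0.2 | 0.0 0.1 0.1
-3.2 -0.1 1.5 | 0.0 0.1 0.1
-6.0 -0.1 2.7 | 0.0 0.1 0.1
-8.7 -0.1 3.9 | 0.0 0.1 0.1
-11.5 -0.1 5.1 | 0.0 0.1 0.1
-14.2 -0.1 6.3 | 0.0 0.1 0.1
-16.9 -0.1 7.5 | 0.0 0.1 0.1
-19.7 -0.1 8.7 | 0.0 0.1 0.1
-21.5 -0.1 9.5 | 0.0 0.1 0.1
```

Request:
apply_moves(plan=[{"x": -3.2,"y": 0,"z": 1.5,"rx": 0,"ry": 0,"rz": 0},{"x": -6,"y": 0,"z": 2.7,"rx": 0,"ry": 0,"rz": 0},{"x": -8.7,"y": 0,"z": 3.9,"rx": 0,"ry": 0,"rz": 0},{"x": -11,"y": 0,"z": 4.9,"rx": 0,"ry": 0,"rz": 0}])

```text
clock: 8.15
position: [0.5338, 0.2513, 0.0736]
orientation: [0.157, -0.617, 0.76, 0.133]
wrist_force: [-1.7, -4.7, 3.6]
finger_gap: 0.0144
```

```bash
python3 - <<'E'
from h import *
from cell import observe,imaging
s=observe();st_bin(s)
t=imaging.get_image("top");pickle.dump((s,t),open("p6.pkl","wb"))
a=cv2.resize(t["pixels"][150:245,80:220],(700,475),interpolation=cv2.INTER_CUBIC);cv2.imwrite("pics/p6.png",a)
rows(s,[scoopT(bp(x,0,.0035),BY,-1.5,LIP) for x in (.119,.122,.125,.128,.130)])
E
```

```text
lip in bin mm [118.8   0.2   3.7] yaw 0.06 pitch -1.41 roll 0.02 F [-5.   0.7  3.6] gap 0.0144 t 8.15
-0.3 -0.0 0.1 | 0.0 0.1 0.1
-3.1 -0.0 1.3 | 0.0 0.1 0.1
-5.8 -0.1 2.5 | 0.0 0.1 0.1
-8.6 -0.1 3.7 | 0.0 0.1 0.1
-10.4 -0.1 4.5 | 0.0 0.1 0.1
```

View pics/p6.png

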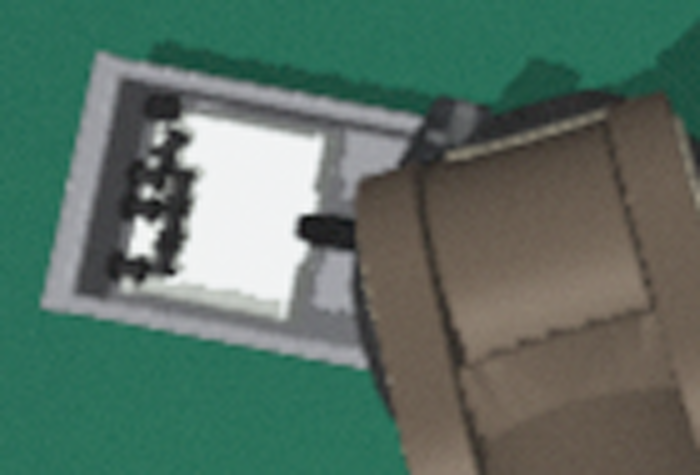

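Most cores now lie on the pan at crop (120–190,130–275). One sits in the far corner at (160,105), partly outside the scoop's edge. I back off a little, shift toward that side and go to the wall.

Request:
apply_moves(plan=[{"x": 3,"y": 0,"z": -1.3,"rx": 0,"ry": 0,"rz": 0},{"x": 6,"y": -1,"z": -2.6,"rx": 0,"ry": 0,"rz": 0},{"x": 7,"y": -3,"z": -3.1,"rx": 0,"ry": 0,"rz": 0},{"x": 6,"y": -4,"z": -2.6,"rx": 0,"ry": 0,"rz": 0},{"x": 3,"y": -4,"z": -1.3,"rx": 0,"ry": 0,"rz": 0},{"x": 0,"y": -4,"z": 0,"rx": 0,"ry": 0,"rz": 0},{"x": -2,"y": -4,"z": 0.9,"rx": 0,"ry": 0,"rz": 0},{"x": -3.5,"y": -4,"z": 1.5,"rx": 0,"ry": 0,"rz": 0}])

```text
clock: 9.0
position: [0.539, 0.2544, 0.0737]
orientation: [0.157, -0.617, 0.76, 0.132]
wrist_force: [-0.4, -3.8, 2.0]
finger_gap: 0.0144
```

```bash
python3 - <<'E'
from h import *
from cell import observe,imaging
s=observe();st_bin(s)
t=imaging.get_image("top");pickle.dump((s,t),open("p7.pkl","wb"))
a=cv2.resize(t["pixels"][150:245,80:180],(500,475),interpolation=cv2.INTER_CUBIC);cv2.imwrite("pics/p7.png",a)
rows(s,[scoopT(bp(x,-.004,.0035),BY,-1.5,LIP) for x in (.122,.125,.128,.130)])
E
```

```text
lip in bin mm [122.8  -4.3   3.7] yaw 0.04 pitch -1.43 roll -0.03 F [-3.8 -0.4  2. ] gap 0.0144 t 9.0
0.7 0.4 -0.2 | -0.0 0.1 0.1
-2.1 0.4 1.0 | -0.0 0.1 0.1
-4.8 0.3 2.2 | -0.0 0.1 0.1
-6.6 0.3 3.0 | -0.0 0.1 0.1
```

Request:
apply_moves(plan=[{"x": -1.5,"y": 0,"z": 0.6,"rx": 0,"ry": 0,"rz": 0},{"x": -2.5,"y": 0,"z": 1.1,"rx": 0,"ry": 0,"rz": 0},{"x": -3.5,"y": 0,"z": 1.5,"rx": 0,"ry": 0,"rz": 0},{"x": -4.5,"y": 0,"z": 2,"rx": 0,"ry": 0,"rz": 0}])

```text
clock: 9.45
position: [0.5396, 0.2563, 0.0738]
orientation: [0.155, -0.616, 0.761, 0.13]
wrist_force: [-8.7, -29.3, 18.9]
finger_gap: 0.0142
```

```bash
python3 - <<'E'
from h import *
from cell import observe,imaging
s=observe();st_bin(s)
t=imaging.get_image("top");pickle.dump((s,t),open("p7.pkl","wb"))
a=cv2.resize(t["pixels"][155:235,85:165],(600,600),interpolation=cv2.INTER_CUBIC);cv2.imwrite("pics/p7.png",a)
E
```

```text
lip in bin mm [124.3  -5.    2.9] yaw -0.12 pitch -1.78 roll -0.09 F [-30.4   2.5  18.9] gap 0.0142 t 9.45
```

View pics/p7.png

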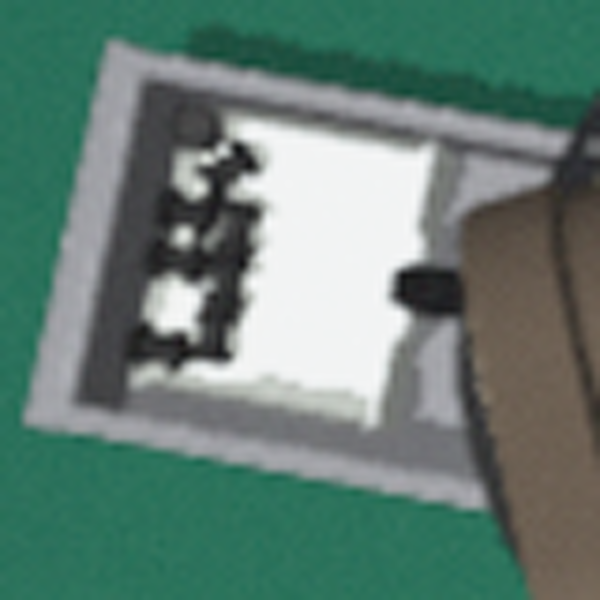

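The lip has reached the wall (30 N). All cores appear on the pan at crop (130–260,105–365), with the corner one at (195,125) leaning on the edge. I ease off and tilt the lip up along the wall while lifting.

```bash
python3 - <<'E'
from h import *
from cell import observe
s=observe()
def L(x,y,zr,p): # rear edge height zr, lip x
    return scoopT(bp(x,y,zr+.09*np.sin(np.radians(p))),BY,p,LIP)
rows(s,[L(x,y,z,p) for x,y,z,p in ((.123,-.0045,.0045,0),(.123,-.004,.005,2.5),(.123,-.0035,.006,5),(.123,-.003,.0075,8),(.123,-.003,.0095,11),(.123,-.002,.012,14),(.123,-.002,.015,17),(.123,-.002,.018,20),(.122,-.001,.022,23),(.121,0,.027,26))])
E
```

```text
4.3 0.0 1.2 | -0.1 -1.8 -0.1
7.5 0.5 1.8 | -0.1 -4.3 -0.1
10.4 1.0 2.0 | -0.1 -6.8 -0.1
13.4 1.5 2.4 | -0.2 -9.8 -0.1
15.9 1.5 2.6 | -0.2 -12.8 -0.1
17.9 2.5 2.7 | -0.2 -15.8 -0.2
19.3 2.5 2.5 | -0.2 -18.8 -0.2
20.5 2.5 2.7 | -0.2 -21.8 -0.2
21.8 3.5 1.9 | -0.2 -24.8 -0.2
22.4 4.5 0.4 | -0.2 -27.8 -0.2
```

Request:
apply_moves(plan=[{"x": 4.3,"y": 0,"z": 1.2,"rx": 0,"ry": -1.8,"rz": 0},{"x": 7.5,"y": 0.5,"z": 1.8,"rx": 0,"ry": -4.3,"rz": 0},{"x": 10.4,"y": 1,"z": 2,"rx": 0,"ry": -6.8,"rz": 0},{"x": 13.4,"y": 1.5,"z": 2.4,"rx": 0,"ry": -9.8,"rz": 0},{"x": 15.9,"y": 1.5,"z": 2.6,"rx": -0.2,"ry": -12.8,"rz": 0},{"x": 17.9,"y": 2.5,"z": 2.7,"rx": -0.2,"ry": -15.8,"rz": -0.2},{"x": 19.3,"y": 2.5,"z": 2.5,"rx": -0.2,"ry": -18.8,"rz": -0.2},{"x": 20.5,"y": 2.5,"z": 2.7,"rx": -0.2,"ry": -21.8,"rz": -0.2},{"x": 21.8,"y": 3.5,"z": 1.9,"rx": -0.2,"ry": -24.8,"rz": -0.2},{"x": 22.4,"y": 4.5,"z": 0.4,"rx": -0.2,"ry": -27.8,"rz": -0.2}])

```text
clock: 10.5
position: [0.5301, 0.2372, 0.0635]
orientation: [0.333, -0.568, 0.7, 0.276]
wrist_force: [-0.1, 0.2, -2.8]
finger_gap: 0.0148
```

```bash
python3 - <<'E'
from h import *
from cell import observe
s=observe();st_bin(s);print(s["q"].round(2))
def L(x,y,zr,p): return scoopT(bp(x,y,zr+.09*np.sin(np.radians(p))),BY,p,LIP)
rows(s,[L(x,0,z,26) for x,z in ((.121,.035),(.12,.05),(.115,.07),(.11,.09),(.105,.105),(.1,.11),(.1,.11))])
E
```

```text
lip in bin mm [120.8   0.8  65.6] yaw -0.07 pitch 26.1 roll 0.11 F [ 0.2  0.1 -2.8] gap 0.0148 t 10.5
[ 0.06  0.17 -0.69  0.4   0.86 -1.17]
-7.3 -0.8 -5.6 | 0.0 0.1 -0.1
-18.3 -0.7 -15.8 | 0.0 0.1 -0.1
-30.8 -0.5 -32.2 | 0.0 0.1 -0.1
-43.2 -0.3 -48.6 | 0.0 0.1 -0.1
-52.0 -0.0 -62.0 | 0.0 0.1 -0.1
-53.0 -0.0 -69.0 | 0.0 0.1 -0.1
-53.0 -0.0 -69.0 | 0.0 0.1 -0.1
```

Request:
apply_moves(plan=[{"x": -7.3,"y": -0.5,"z": -5.6,"rx": 0,"ry": 0,"rz": 0},{"x": -18.3,"y": -0.5,"z": -15.8,"rx": 0,"ry": 0,"rz": 0},{"x": -30.8,"y": -0.5,"z": -32.2,"rx": 0,"ry": 0,"rz": 0},{"x": -43.2,"y": -0.3,"z": -48.6,"rx": 0,"ry": 0,"rz": 0},{"x": -52,"y": 0,"z": -62,"rx": 0,"ry": 0,"rz": 0},{"x": -53,"y": 0,"z": -69,"rx": 0,"ry": 0,"rz": 0},{"x": -53,"y": 0,"z": -69,"rx": 0,"ry": 0,"rz": 0},{"x": -53,"y": 0,"z": -69,"rx": 0,"ry": 0,"rz": 0}])

```text
clock: 11.3
position: [0.5262, 0.217, 0.1473]
orientation: [0.332, -0.568, 0.7, 0.276]
wrist_force: [-0.1, -0.6, -2.7]
finger_gap: 0.0144
```

```bash
python3 - <<'E'
from h import *
from cell import observe,imaging
s=observe();st_bin(s);print(s["q"].round(2),s["wrist_force"])
t=imaging.get_image("top");c=imaging.get_image("scene")
a=cv2.resize(t["pixels"][145:245,75:205],(520,400),interpolation=cv2.INTER_CUBIC)
b=cv2.resize(c["pixels"][130:230,265:405],(280,200),interpolation=cv2.INTER_CUBIC)
o=np.zeros((600,800,3),np.uint8);o[:400,:520]=a;b=cv2.resize(c["pixels"][130:230,265:405],(280*2,400));o2=cv2.resize(b,(280,200));o[:200,520:]=o2
o=np.hstack([cv2.resize(t["pixels"][150:245,80:180],(400,380),interpolation=cv2.INTER_CUBIC),cv2.resize(c["pixels"][135:230,290:390],(400,380),interpolation=cv2.INTER_CUBIC)])
cv2.imwrite("pics/p8.png",o)
E
```

```text
lip in bin mm [100.2   0.4 149.3] yaw -0.09 pitch 26.05 roll 0.16 F [-0.6 -0.1 -2.7] gap 0.0144 t 11.3
[ 0.02  0.08 -0.58  0.66  0.87 -1.23] [-0.05046795 -0.55656598 -2.67827547]
```

View pics/p8.png

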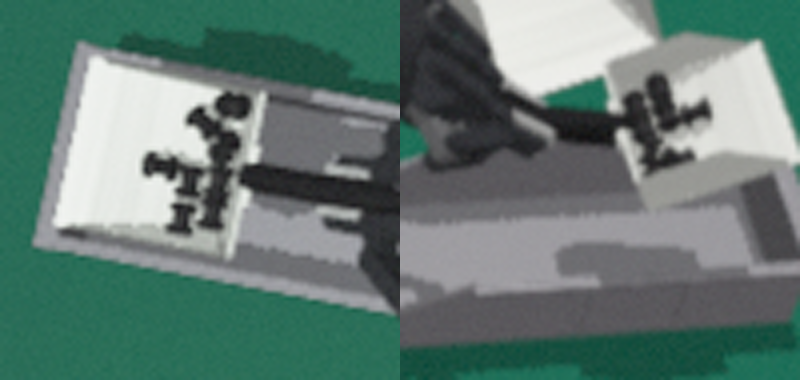

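The left crop shows all eight cores at the pan's back: (233,105), (203,120), (226,145), (217,172), (188,180), (160,163), (215,205), (180,215). The right crop shows the visible bin floor empty. I carry them to the feeder.

```bash
cat >> h.py <<'E'
FE=np.array([.5467,-.2449,0])
def fp(u,z): return FE+np.array([np.cos(np.radians(BY))*u,np.sin(np.radians(BY))*u,z])  # u along scoop heading
def lipw(s): return ((T(*tool(s))@st())@[*LIP,1])[:3]
E
python3 - <<'E'
from h import *
from cell import observe
s=observe();a=lipw(s);b=fp(-.02,.20);print(a,b)
up=np.array([0,0,.012]);n=20
d=np.cumsum([.15,.4,.7,.9]+[1]*12+[.9,.7,.4,.15]);d/=d[-1]
W=[a+(b-a)*k+[0,0,max(0,min(.2-a[2],.2*0+(.2-a[2])*min(1,4*k))-(b[2]-a[2])*k)] for k in d]
np.save("carry.npy",W);rows(s,[scoopT(p,BY,26,LIP) for p in W[:10]])
E
```

```text
[0.55732091 0.36924443 0.14882637] [ 0.54261008 -0.26447735  0.2       ]
2.0 -1.1 -5.8 | 0.1 0.1 -0.2
7.7 -3.8 -20.8 | 0.1 0.1 -0.2
17.6 -8.6 -47.3 | 0.1 0.1 -0.2
30.0 -15.0 -81.0 | 0.1 0.1 -0.2
44.0 -22.0 -119.0 | 0.1 0.1 -0.2
59.0 -28.0 -156.0 | 0.1 0.1 -0.2
83.0 -35.0 -186.0 | 0.1 0.1 -0.2
107.0 -42.0 -216.0 | 0.1 0.1 -0.2
131.0 -49.0 -246.0 | 0.1 0.1 -0.2
155.0 -56.0 -276.0 | 0.1 0.1 -0.2
```

Request:
apply_moves(plan=[{"x": 2,"y": -1,"z": -6,"rx": 0,"ry": 0,"rz": 0},{"x": 7.7,"y": -3.8,"z": -20.8,"rx": 0,"ry": 0,"rz": 0},{"x": 17.6,"y": -8.6,"z": -47.3,"rx": 0,"ry": 0,"rz": 0},{"x": 30,"y": -15,"z": -81,"rx": 0,"ry": 0,"rz": 0},{"x": 44,"y": -22,"z": -119,"rx": 0,"ry": 0,"rz": 0},{"x": 59,"y": -28,"z": -156,"rx": 0,"ry": 0,"rz": 0},{"x": 83,"y": -35,"z": -186,"rx": 0,"ry": 0,"rz": 0},{"x": 107,"y": -42,"z": -216,"rx": 0,"ry": 0,"rz": 0},{"x": 131,"y": -49,"z": -246,"rx": 0,"ry": 0,"rz": 0},{"x": 155,"y": -56,"z": -276,"rx": 0,"ry": 0,"rz": 0}])

```text
clock: 12.4
position: [0.5183, -0.1021, 0.1983]
orientation: [0.332, -0.568, 0.7, 0.276]
wrist_force: [-0.2, -0.0, -2.8]
finger_gap: 0.0146
```

```bash
python3 - <<'E'
from h import *
from cell import observe
s=observe();print(lipw(s),scoopnow(s)[2],s["q"].round(2),s["wrist_force"].round(1));W=np.load("carry.npy");print(W[9]);rows(s,[scoopT(p,BY,26,LIP) for p in W[10:]])
E
```

```text
[0.54967448 0.05009599 0.20031099] [ 78.1  -26.08   0.19] [-0.58  0.37 -0.1   1.53  0.81 -2.13] [-0.2 -0.  -2.8]
[0.54996549 0.05238354 0.2       ]
22.5 -6.8 -28.0 | 0.1 0.1 -0.1
46.5 -13.8 -57.9 | 0.1 0.1 -0.1
70.0 -21.0 -88.0 | 0.1 0.1 -0.1
94.0 -28.0 -118.0 | 0.1 0.1 -0.1
118.0 -35.0 -148.0 | 0.1 0.1 -0.1
142.0 -42.0 -177.0 | 0.1 0.1 -0.1
164.0 -48.0 -204.0 | 0.1 0.1 -0.1
180.0 -53.0 -225.0 | 0.1 0.1 -0.1
190.0 -56.0 -237.0 | 0.1 0.1 -0.1
194.0 -57.0 -242.0 | 0.1 0.1 -0.1
```

Request:
apply_moves(plan=[{"x": 22.5,"y": -7,"z": -28,"rx": 0,"ry": 0,"rz": 0},{"x": 46.5,"y": -14,"z": -58,"rx": 0,"ry": 0,"rz": 0},{"x": 70,"y": -21,"z": -88,"rx": 0,"ry": 0,"rz": 0},{"x": 94,"y": -28,"z": -118,"rx": 0,"ry": 0,"rz": 0},{"x": 118,"y": -35,"z": -148,"rx": 0,"ry": 0,"rz": 0},{"x": 142,"y": -42,"z": -177,"rx": 0,"ry": 0,"rz": 0},{"x": 164,"y": -48,"z": -204,"rx": 0,"ry": 0,"rz": 0},{"x": 180,"y": -53,"z": -225,"rx": 0,"ry": 0,"rz": 0},{"x": 190,"y": -56,"z": -237,"rx": 0,"ry": 0,"rz": 0},{"x": 194,"y": -57,"z": -242,"rx": 0,"ry": 0,"rz": 0}])

```text
clock: 13.4
position: [0.5069, -0.4052, 0.1852]
orientation: [0.332, -0.567, 0.706, 0.266]
wrist_force: [0.7, 0.3, -2.6]
finger_gap: 0.0145
```

```bash
python3 - <<'E'
from h import *
from cell import observe,imaging
s=observe();print(lipw(s),scoopnow(s)[2],s["q"].round(2),s["wrist_force"].round(1))
t=imaging.get_image("top")
M=T(*tool(s))@st()
for P in([.045,.047,.004],[.045,-.047,.004]):print(proj(t,(M@[*P,1])[:3]).round(1))
cv2.imwrite("pics/p9.png",t["pixels"])
rows(s,[scoopT(fp(-.02,z),BY,p,LIP) for z,p in ((.192,20),(.182,14),(.170,8),(.160,2),(.150,-3),(.142,-7),(.137,-10),(.133,-13),(.13,-16),(.127,-19))])
E
```

```text
[ 0.54050642 -0.25353422  0.18493469] [ 77.53 -25.24  -0.48] [-0.92  0.85  0.63  2.02  0.63 -2.5 ] [ 0.7  0.3 -2.6]
[[386.9 208.7]]
[[395.1 165.3]]
-10.3 -6.8 -20.9 | -0.9 5.2 -0.2
-16.5 -6.8 -23.0 | -0.9 11.2 -0.2
-21.9 -6.8 -22.3 | -0.9 17.2 -0.3
-29.6 -6.7 -21.3 | -0.8 23.2 -0.3
-35.1 -6.6 -18.1 | -0.8 28.2 -0.3
-39.6 -6.6 -14.8 | -0.8 32.2 -0.3
-43.8 -6.5 -12.4 | -0.7 35.2 -0.3
-48.9 -6.4 -10.3 | -0.7 38.2 -0.3
-54.7 -6.4 -8.3 | -0.7 41.2 -0.3
-60.0 -6.0 -6.0 | -0.7 44.2 -0.3
```

Request:
apply_moves(plan=[{"x": -8,"y": -4,"z": -14,"rx": -0.5,"ry": 5.2,"rz": 0},{"x": -16.5,"y": -6.8,"z": -23,"rx": -0.9,"ry": 11.2,"rz": -0.2},{"x": -22,"y": -6.8,"z": -22.3,"rx": -0.9,"ry": 17.2,"rz": -0.3},{"x": -29.6,"y": -6.7,"z": -21.3,"rx": -0.8,"ry": 23.2,"rz": -0.3},{"x": -35,"y": -6.6,"z": -18,"rx": -0.8,"ry": 28.2,"rz": -0.3},{"x": -39.6,"y": -6.6,"z": -14.8,"rx": -0.8,"ry": 32.2,"rz": -0.3},{"x": -43.8,"y": -6.5,"z": -12.4,"rx": -0.7,"ry": 35.2,"rz": -0.3},{"x": -49,"y": -6.4,"z": -10.3,"rx": -0.7,"ry": 38.2,"rz": -0.3},{"x": -54.7,"y": -6.4,"z": -8.3,"rx": -0.7,"ry": 41.2,"rz": -0.3},{"x": -60,"y": -6,"z": -6,"rx": -0.7,"ry": 44.2,"rz": -0.3}])

```text
clock: 14.45
position: [0.5195, -0.3709, 0.2366]
orientation: [0.039, -0.63, 0.775, 0.036]
wrist_force: [0.1, -0.5, -1.9]
finger_gap: 0.0148
```

```bash
python3 - <<'E'
from h import *
from cell import observe,imaging
s=observe();print(lipw(s)-FE,scoopnow(s)[2],s["q"].round(2),s["wrist_force"].round(1))
rows(s,[scoopT(fp(-.02,z),BY,p,LIP) for z,p in ((.125,-21),(.123,-23),(.122,-25),(.121,-27),(.12,-30),(.118,-33),(.116,-36),(.114,-39),(.112,-42),(.112,-42))])
E
```

```text
[-0.00516292 -0.01710093  0.12797198] [ 7.833e+01  1.902e+01 -1.000e-02] [-0.66  0.39  0.26  1.5   0.09 -2.03] [ 0.1 -0.5 -1.9]
-1.7 -1.3 -0.6 | 0.0 2.0 0.1
-5.8 -1.3 -1.9 | 0.0 4.0 0.2
-10.2 -1.3 -4.0 | 0.0 6.0 0.2
-14.7 -1.3 -5.9 | 0.0 8.0 0.2
-21.6 -1.2 -9.0 | 0.0 11.0 0.2
-28.6 -1.2 -10.7 | 0.0 14.0 0.2
-35.8 -1.2 -12.0 | 0.0 17.0 0.2
-43.2 -1.2 -12.9 | 0.0 20.0 0.3
-50.7 -1.2 -13.5 | 0.0 23.0 0.3
-50.7 -1.2 -13.5 | 0.0 23.0 0.3
```

Request:
apply_moves(plan=[{"x": -1.7,"y": -1,"z": -0.6,"rx": 0,"ry": 2,"rz": 0.1},{"x": -5.8,"y": -1.3,"z": -1.9,"rx": 0,"ry": 4,"rz": 0.2},{"x": -10.2,"y": -1.3,"z": -4,"rx": 0,"ry": 6,"rz": 0.2},{"x": -14.7,"y": -1.3,"z": -5.9,"rx": 0,"ry": 8,"rz": 0.2},{"x": -21.6,"y": -1.2,"z": -9,"rx": 0,"ry": 11,"rz": 0.2},{"x": -28.6,"y": -1.2,"z": -10.7,"rx": 0,"ry": 14,"rz": 0.2},{"x": -35.8,"y": -1.2,"z": -12,"rx": 0,"ry": 17,"rz": 0.2},{"x": -43.2,"y": -1.2,"z": -12.9,"rx": 0,"ry": 20,"rz": 0.3},{"x": -50.7,"y": -1.2,"z": -13.5,"rx": 0,"ry": 23,"rz": 0.3},{"x": -50.7,"y": -1.2,"z": -13.5,"rx": 0,"ry": 23,"rz": 0.3}])

```text
clock: 15.45
position: [0.5306, -0.3197, 0.2559]
orientation: [-0.115, -0.624, 0.768, -0.09]
wrist_force: [-0.2, 1.1, -1.3]
finger_gap: 0.0146
```

```bash
python3 - <<'E'
from h import *
from cell import observe,imaging
s=observe();print(lipw(s)-FE,scoopnow(s)[2],s["q"].round(2),s["wrist_force"].round(1))
rows(s,[scoopT(fp(u,z),BY,p,LIP) for u,z,p in ((-.02,.112,-46),(-.02,.112,-49),(-.02,.112,-52),(-.02,.112,-52),(-.02,.112,-52),(-.025,.125,-52),(-.03,.15,-50),(-.03,.175,-44),(-.03,.2,-38),(-.03,.22,-32))])
E
```

```text
[-0.0046793  -0.0158018   0.11256601] [7.848e+01 4.193e+01 7.000e-02] [-0.42  0.25  0.1   1.36 -0.29 -1.79] [-0.2  1.1 -1.3]
-5.5 -0.9 -5.2 | -0.0 4.1 0.3
-12.2 -0.9 -9.7 | -0.0 7.1 0.3
-19.2 -0.9 -13.9 | -0.0 10.1 0.3
-19.2 -0.9 -13.9 | -0.0 10.1 0.3
-19.2 -0.9 -13.9 | -0.0 10.1 0.3
-10.7 -0.8 -24.9 | -0.0 10.1 0.3
6.0 -0.7 -44.6 | -0.0 8.1 0.3
26.6 -0.6 -59.4 | -0.0 2.1 0.2
46.0 -0.0 -73.0 | -0.0 -3.9 0.2
63.0 -0.0 -80.0 | -0.0 -9.9 0.2
```

Request:
apply_moves(plan=[{"x": -5.5,"y": -0.9,"z": -5.2,"rx": 0,"ry": 4,"rz": 0.3},{"x": -12.2,"y": -0.9,"z": -9.7,"rx": 0,"ry": 7,"rz": 0.3},{"x": -19.2,"y": -0.9,"z": -13.9,"rx": 0,"ry": 10,"rz": 0.3},{"x": -19.2,"y": -0.9,"z": -13.9,"rx": 0,"ry": 10,"rz": 0.3},{"x": -19.2,"y": -0.9,"z": -13.9,"rx": 0,"ry": 10,"rz": 0.3},{"x": -10.7,"y": -0.8,"z": -24.9,"rx": 0,"ry": 10,"rz": 0.3},{"x": 6,"y": -0.7,"z": -44.6,"rx": 0,"ry": 8,"rz": 0.3},{"x": 26.6,"y": -0.6,"z": -59.4,"rx": 0,"ry": 2,"rz": 0.2},{"x": 46,"y": 0,"z": -73,"rx": 0,"ry": -3.9,"rz": 0.2},{"x": 63,"y": 0,"z": -80,"rx": 0,"ry": -9.9,"rz": 0.2}])

```text
clock: 16.45
position: [0.5229, -0.3575, 0.3546]
orientation: [-0.046, -0.628, 0.776, -0.037]
wrist_force: [1.0, -0.9, -1.8]
finger_gap: 0.0148
```

```bash
python3 - <<'E'
from h import *
from cell import observe
s=observe();print(lipw(s)-FE,scoopnow(s),s["q"].round(2),s["wrist_force"].round(1))
# go back over the mat: mat pose from corners
m=np.array([[0.6815,0.0588],[0.6669,-0.0728],[0.4178,-0.0418],[0.4324,0.0876]]).mean(0);print("mat",m)
G=np.array([-.095,0,.062]);M=T(*tool(s))@st();x0=(M@[*G,1])[:3]
M1=scoopT([.5856,-.0076,.12],-11.8);x1=(M1@[*G,1])[:3];e=scoopnow(s)[2]
n=13
rows(s,[scoopT(x0+(x1-x0)*k/n,e[0]+(-11.8-e[0])*k/n,-e[1]*max(0,1-k/7),G) for k in range(1,11)])
E
```

```text
[-0.00622346 -0.03031281  0.22401004] (array([ 0.5325, -0.3126,  0.2478]), array([ 0.5405, -0.2752,  0.224 ]), array([77.93, 31.87, -0.39])) [-0.55  0.34  0.45  1.64 -0.11 -1.91] [ 1.  -0.9 -1.8]
mat [0.54965 0.00795]
-28.4 8.0 9.6 | -0.9 -4.6 7.0
-56.7 16.0 19.2 | -0.9 -9.1 13.9
-85.0 24.0 29.0 | -0.3 -13.6 20.9
-113.0 32.0 38.0 | 0.8 -18.0 27.8
-142.0 41.0 48.0 | 2.4 -22.2 34.7
-170.0 49.0 58.0 | 4.7 -26.3 41.6
-199.0 58.0 68.0 | 7.4 -30.1 48.3
-228.0 66.0 77.0 | 8.6 -29.5 55.2
-256.0 74.0 87.0 | 9.7 -28.9 62.1
-285.0 83.0 96.0 | 10.8 -28.1 69.0
```

Request:
apply_moves(plan=[{"x": -28,"y": 8,"z": 9.6,"rx": -0.9,"ry": -4.6,"rz": 7},{"x": -57,"y": 16,"z": 19,"rx": -0.9,"ry": -9.1,"rz": 13.9},{"x": -85,"y": 24,"z": 29,"rx": -0.3,"ry": -13.6,"rz": 20.9},{"x": -113,"y": 32,"z": 38,"rx": 0.8,"ry": -18,"rz": 27.8},{"x": -142,"y": 41,"z": 48,"rx": 2.4,"ry": -22.2,"rz": 34.7},{"x": -170,"y": 49,"z": 58,"rx": 4.7,"ry": -26.3,"rz": 41.6},{"x": -199,"y": 58,"z": 68,"rx": 7.4,"ry": -30.1,"rz": 48.3},{"x": -228,"y": 66,"z": 77,"rx": 8.6,"ry": -29.5,"rz": 55.2},{"x": -256,"y": 74,"z": 87,"rx": 9.7,"ry": -28.9,"rz": 62.1},{"x": -285,"y": 83,"z": 96,"rx": 10.8,"ry": -28.1,"rz": 69}])

```text
clock: 17.45
position: [0.498, -0.0752, 0.2269]
orientation: [0.218, -0.071, 0.973, 0.019]
wrist_force: [1.1, 0.2, -0.8]
finger_gap: 0.0146
```

```bash
python3 - <<'E'
from h import *
from cell import observe,imaging
s=observe();print(scoopnow(s),s["q"].round(2),s["wrist_force"].round(1))
t=imaging.get_image("top");c=imaging.get_image("scene");s=observe()
t0=pickle.load(open("d0.pkl","rb"))["top"]
for nm,im,(y0,y1,x0,x1) in (("bowl",t,(145,230,333,422)),("bin",t,(165,220,98,205))):
    g=cv2.cvtColor(im["pixels"],cv2.COLOR_BGR2GRAY)[y0:y1,x0:x1];n,l,q,ce=cv2.connectedComponentsWithStats((g<75).astype(np.uint8))
    print(nm,[(int(q[i,4]),(ce[i]+[x0,y0]).round(0).tolist()) for i in range(1,n) if q[i,4]>5])
f=lambda a:cv2.resize(a,(400,300),interpolation=cv2.INTER_CUBIC)
T_,S=t["pixels"],c["pixels"]
o=np.vstack([np.hstack([f(T_[145:235,320:440]),f(T_[150:240,85:205])]),np.hstack([f(S[180:285,50:190]),f(S[155:230,270:370+30])])])
cv2.imwrite("pics/p10.png",o)
G=np.array([-.095,0,.062]);M=T(*tool(s))@st();x0=(M@[*G,1])[:3];e=scoopnow(s)[2]
M1=scoopT([.5856,-.0076,.1],-11.8);x1=(M1@[*G,1])[:3];n=4
rows(s,[scoopT(x0+(x1-x0)*k/n,e[0]+(-11.8-e[0])*k/n,0,G) for k in range(1,5)])
rows(s,[scoopT([.5856,-.0076,z],-11.8) for z in(.07,.04,.02,.01)])
E
```

```text
(array([ 0.5925, -0.0608,  0.1606]), array([ 0.637 , -0.0542,  0.1607]), array([ 8.44, -0.12, -0.06])) [-0.24 -0.23 -0.51  0.88  0.17 -0.35] [ 1.1  0.2 -0.8]
bowl [(137, [361.0, 149.0]), (34, [338.0, 160.0]), (77, [417.0, 162.0]), (24, [353.0, 166.0]), (28, [361.0, 178.0]), (18, [344.0, 185.0]), (23, [356.0, 185.0]), (31, [350.0, 188.0]), (33, [354.0, 196.0]), (22, [347.0, 199.0]), (398, [343.0, 219.0]), (21, [357.0, 213.0])]
bin [(239, [103.0, 186.0]), (325, [170.0, 172.0])]
4.3 20.6 14.4 | 2.3 -0.1 4.7
8.6 41.1 28.8 | 4.5 -0.2 9.4
13.0 62.0 43.0 | 6.7 -0.2 14.1
17.0 82.0 58.0 | 8.9 -0.2 18.8
30.0 82.0 85.0 | 8.9 -0.2 18.8
43.0 82.0 112.0 | 8.9 -0.2 18.8
51.0 82.0 130.0 | 8.9 -0.2 18.8
55.0 82.0 139.0 | 8.9 -0.2 18.8
```

View pics/p10.png

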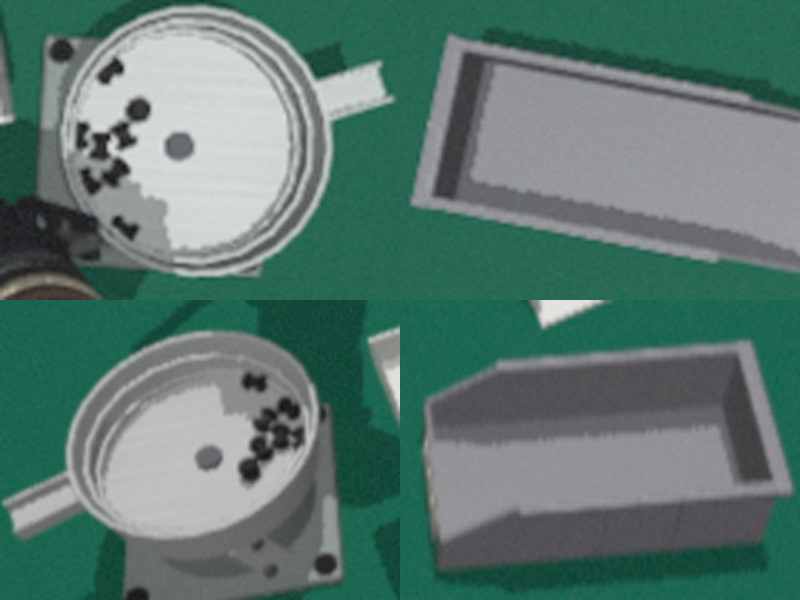

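The picture shows all eight cores in the bowl: upper-left crop at (110,70), (138,110), (82,135), (100,145), (123,135), (92,180), (117,172), (125,227). The bin is empty in both views. I put the scoop back.

Request:
apply_moves(plan=[{"x": 4.3,"y": 20.6,"z": 14.4,"rx": 2.3,"ry": 0,"rz": 4.7},{"x": 8.6,"y": 41,"z": 28.8,"rx": 4.5,"ry": -0.2,"rz": 9.4},{"x": 13,"y": 62,"z": 43,"rx": 6.7,"ry": -0.2,"rz": 14.1},{"x": 17,"y": 82,"z": 58,"rx": 8.9,"ry": -0.2,"rz": 18.8},{"x": 30,"y": 82,"z": 85,"rx": 8.9,"ry": -0.2,"rz": 18.8},{"x": 43,"y": 82,"z": 112,"rx": 8.9,"ry": -0.2,"rz": 18.8},{"x": 51,"y": 82,"z": 130,"rx": 8.9,"ry": -0.2,"rz": 18.8},{"x": 55,"y": 82,"z": 139,"rx": 8.9,"ry": -0.2,"rz": 18.8},{"x": 55,"y": 82,"z": 139,"rx": 8.9,"ry": -0.2,"rz": 18.8}])

```text
clock: 18.45
position: [0.4921, 0.011, 0.0761]
orientation: [0.215, 0.101, 0.971, -0.02]
wrist_force: [-0.6, 0.1, -1.3]
finger_gap: 0.0142
```

```bash
python3 - <<'E'
from h import *
from cell import observe
s=observe();print(scoopnow(s),s["wrist_force"].round(1))
rows(s,[scoopT([.5856,-.0076,z],-11.8) for z in(.007,.005,.0035,.003)])
E
```

```text
(array([ 0.5854, -0.0082,  0.0094]), array([ 0.6295, -0.0175,  0.0092]), array([-11.84,   0.15,  -0.08])) [-0.6  0.1 -1.3]
1.2 0.5 2.3 | -0.1 -0.1 -0.0
2.1 0.4 4.1 | -0.1 -0.1 -0.0
2.7 0.4 5.5 | -0.1 -0.1 -0.0
2.9 0.4 5.9 | -0.1 -0.1 -0.0
```

Request:
apply_moves(plan=[{"x": 1.2,"y": 0,"z": 2.3,"rx": 0,"ry": 0,"rz": 0},{"x": 2.1,"y": 0,"z": 4.1,"rx": 0,"ry": 0,"rz": 0},{"x": 2.7,"y": 0,"z": 5.5,"rx": 0,"ry": 0,"rz": 0},{"x": 2.9,"y": 0,"z": 5.9,"rx": 0,"ry": 0,"rz": 0},{"x": 2.9,"y": 0,"z": 5.9,"rx": 0,"ry": 0,"rz": 0}])

```text
clock: 18.95
position: [0.4923, 0.011, 0.0699]
orientation: [0.216, 0.101, 0.971, -0.02]
wrist_force: [0.2, 0.1, -0.9]
finger_gap: 0.0144
```

```bash
python3 - <<'E'
from h import *
from cell import observe
s=observe();print(scoopnow(s),s["wrist_force"].round(1))
E
```

```text
(array([ 0.5856, -0.0081,  0.0033]), array([ 0.6297, -0.0174,  0.0032]), array([-11.84,   0.11,  -0.08])) [ 0.2  0.1 -0.9]
```

Request:
apply_moves(plan=[{"x": 0,"y": 0,"z": 0,"rx": 0,"ry": 0,"rz": 0},{"x": 0,"y": 0,"z": 0,"rx": 0,"ry": 0,"rz": 0},{"x": 0,"y": 0,"z": 0,"rx": 0,"ry": 0,"rz": 0},{"x": 0,"y": 0,"z": 0,"rx": 0,"ry": 0,"rz": 0},{"x": 0,"y": 0,"z": 0,"rx": 0,"ry": 0,"rz": 0},{"x": 0,"y": 0,"z": 0,"rx": 0,"ry": 0,"rz": 0},{"x": 0,"y": 0,"z": 0,"rx": 0,"ry": 0,"rz": 0}], grip=-1)

```text
clock: 19.65
position: [0.4922, 0.011, 0.0699]
orientation: [0.216, 0.101, 0.971, -0.02]
wrist_force: [0.1, 0.0, -0.4]
finger_gap: 0.0853
```

Request:
apply_moves(plan=[{"x": 0,"y": 0,"z": -10,"rx": 0,"ry": 0,"rz": 0},{"x": 0,"y": 0,"z": -35,"rx": 0,"ry": 0,"rz": 0},{"x": 0,"y": 0,"z": -70,"rx": 0,"ry": 0,"rz": 0},{"x": 0,"y": 0,"z": -110,"rx": 0,"ry": 0,"rz": 0},{"x": 0,"y": 0,"z": -145,"rx": 0,"ry": 0,"rz": 0},{"x": 0,"y": 0,"z": -170,"rx": 0,"ry": 0,"rz": 0},{"x": 0,"y": 0,"z": -180,"rx": 0,"ry": 0,"rz": 0},{"x": 0,"y": 0,"z": -180,"rx": 0,"ry": 0,"rz": 0},{"x": 0,"y": 0,"z": -180,"rx": 0,"ry": 0,"rz": 0}])

```text
clock: 20.55
position: [0.4173, 0.0257, 0.232]
orientation: [0.215, 0.101, 0.971, -0.02]
wrist_force: [0.3, -0.0, -0.8]
finger_gap: 0.0855
```

```bash
python3 - <<'E'
from h import *
from cell import observe,imaging
s=observe();t=imaging.get_image("top");t0=pickle.load(open("d0.pkl","rb"))["top"]
print(s["finger_gap"],s["wrist_force"].round(1),s["qd"].round(3))
g=cv2.cvtColor(t["pixels"],cv2.COLOR_BGR2GRAY)[145:230,333:422];n,l,q,ce=cv2.connectedComponentsWithStats((g<75).astype(np.uint8))
print([(int(q[i,4]),(ce[i]+[333,145]).round(0).tolist()) for i in range(1,n) if 15<q[i,4]<60])
df=cv2.absdiff(t["pixels"],t0["pixels"]).max(2)
for nm,(y0,y1,x0,x1) in dict(pan=(155,200,245,292),reel=(80,125,245,285),cleaner=(75,130,308,360),flux=(80,118,175,210)).items(): print(nm,df[y0:y1,x0:x1].mean().round(1),(df[y0:y1,x0:x1]>50).sum())
# scoop edges: template match of pan old->new
r=cv2.matchTemplate(t["pixels"][145:215,235:302],t0["pixels"][153:200,244:293],cv2.TM_CCOEFF_NORMED);print("pan match",cv2.minMaxLoc(r)[1],np.array(cv2.minMaxLoc(r)[3])-[9,8])
w=wristcam(imaging.get_image("wrist"),s);w0,s0=pickle.load(open("w4.pkl","rb"))[:2],0
v=[.5856,-.0086,np.radians(-11.8)];M=scoopT([.5856,-.0081,.003],-11.8)
hsv=w["pixels"]; g=hsv.min(2)
n,l,q,ce=cv2.connectedComponentsWithStats((g>205).astype(np.uint8));i=1+q[1:,4].argmax();print("bright pan bbox",q[i])
print(proj(w,[(M@[*p,1])[:3] for p in([.045,.047,.002],[.045,-.047,.002],[-.045,.047,.032],[-.045,-.047,.032])]).round(0).tolist())
E
```

```text
0.08549984661336373 [ 0.3 -0.  -0.8] [-0.003  0.018 -0.014 -0.003 -0.002  0.001]
[(33, [338.0, 160.0]), (25, [353.0, 166.0]), (28, [361.0, 178.0]), (18, [344.0, 185.0]), (23, [356.0, 185.0]), (29, [350.0, 188.0]), (29, [354.0, 196.0]), (18, [346.0, 199.0]), (21, [357.0, 213.0]), (31, [335.0, 218.0])]
pan 16.0 0
reel 12.9 0
cleaner 13.8 0
flux 15.6 0
pan match 0.9848601818084717 [0 0]
bright pan bbox [ 224  191   72   33 1925]
[[292.0, 223.0], [227.0, 223.0], [299.0, 191.0], [220.0, 191.0]]
```

```bash
python3 -c "
from cell import ctrl
print(ctrl.close_job())"
```

```text
the job is handed in; nothing more can be done
None
```

All eight ferrite cores went over into the feeder's bowl in a single load, and the scoop is back on its grey mat, open side up and let go. I handed the job in after about 20.6 s of the 72 s allowed; no verdict was reported.

- **Cores:** The last top image shows the same eight core blobs in the bowl as right after the pour. The bin looked empty in two views.
- **Scoop:** The pan matches its starting place in the top image to the pixel (match 0.985).
- **Bystanders:** The reel, tip cleaner and flux bottle show no change from the start image. The arm is clear of everything, with the gripper open at 85 mm.
- **Forces:** The largest wrist force I read was about 36 N, about 30 N of it against the end wall, when the lip reached it. I saw it only at the end of each move.

These points did not go as planned:
- **Refused move:** The first move call was refused because its rows lacked fields, and it moved nothing.
- **Bin position:** My estimate was about 4–6 mm off along its length. I allowed for this by creeping up to the wall.
- **Arm range:** One arm joint hit its range limit on arriving over the bowl, so the scoop stopped about 15 mm low. It still cleared the rim by about 20 mm and the cores stayed put.

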